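# Seat a specimen disc and hold the detector arm at its mark

## Robot

A 7-joint arm with a two-finger parallel gripper is mounted at the origin on the work surface. World frame = base frame: x ahead of the robot, y to its left, z up, the work surface at z = 0. Lengths are in m, angles in rad, forces in N, time in s.
With the tool pointing down it reaches from about 0.425 to 1.025 m from the base axis. Payload 9.4 kg.
Tool frame: the origin (TCP) lies at the centre of the arm's flange, where the gripper is bolted on; the fingertips stand 173 mm ahead of it and the grasp point (between the pads) lies 155 mm ahead of it (env.grip_depth is the y of the grasp point in the tool frame, in m); y points along the fingers, z is the direction in which the jaws open and shut, and the axes are right-handed (so a half turn about y gives the same grasp; the last joint's range is limited). The gripper opens to 85 mm and grips with 20 to 120 N. Pads are 22 mm wide; open, the fingers measure 114 mm over their backs; the gripper's body (76 mm by 85 mm) begins 54 mm behind the grasp point. The pads swing forward as they close: fully open they stand 13 mm farther back than shut.
Start: joints at [-0.077, 0.599, -0.003, 1.599, 0.002, 0.943, -0.08], TCP at [0.725, 0, 0.405] pointing down, gripper open.
Joint ranges: [-2.57, 2.57], [-0.35, 1.97], [-1.29, 1.29], [0.11, 2.56], [-1.05, 4.19], [0.11, 1.86], [-2.63, 2.63]. Speed limits (rad/s): [2.22, 2.22, 3.01, 3.01, 3.14, 3.14, 3.14].

## Interface

Orientations are given as a unit quaternion [w, x, y, z].
In Python, from workcell import env, vision gives the robot as it stands.
- The arm moves only by the shell command python3 -m inch 'ROWS' [FORCE]. ROWS is JSON, a list of rows, each a list of 7 numbers: the shift along the tool's x, y, z in m, then the turn, a rotation vector about the tool's x, y, z in rad, then the opening, from -1 (shut) to 1 (fully open). A call has 1 to 20 rows; each row shifts and turns the pose as measured when the row begins, along the tool's axes as they then stand; what a row does not reach is not made up. A row lasts 1/10 s, in which the tool goes at most 50 mm and 8.59 degrees, less where a joint would pass 70% of its speed; a pose out of reach is approached as far as the arm can. A call is refused whole if a number of a shift passes 0.05 or a number of a turn 0.15, either way. A call with a gripper value outside its range is refused whole. The fingers move at their own pace and stop on an object; FORCE is the grip in N (left out, the last holds). Time passes only in rows, so rows that do not move let the fingers close. It gives the time, the measured TCP pose, the force and the opening at its end, in the units of the state.
- env.get_obs(): the state, without advancing time (a new reading comes with each control period).
- vision.camera(name): name is "scene" or "side" or "wrist"; returns the picture (420x560x3 uint8, red, green, blue); there is no depth.
- vision.camera_info(name): a dict with "vfov" (degrees; the focal length in pixels is half the picture's height over the tangent of half this angle, whatever the lens; pixels are square), "cx", "cy" (the principal point, pixels), "R" (3x3) and "t" (3): a world point X has camera coordinates R X + t. Camera axes: x right, y down, z forward; pixel columns grow to the right and rows downward; lengths in m; the calibration is good to about 2 mm. A picture is of the moment at which its call begins: read the wrist's pose just before it. camera_info takes no time and is no camera call; for the wrist camera it gives the pose at the moment of the call.
- env.sign_off(): hands the job in, once; it reports no verdict.
Trained networks look in the newest picture that a camera, given by its name, has taken for a name from the list of things; names that differ only in an ending like _2 or _b are one class to them, and where a whole thing is asked for, a point or a joint stands for the part that bears it (a point fixed in the world has none). Each returns a list of dicts, best first, with "conf" (0 to 1); they miss things now and then, are a little off and sometimes report something else, mostly with a low value. They report only what shows in the picture. A call takes as long as a camera call.
- vision.look_for(camera, thing): "box" ([left, top, right, bottom] in pixels, round what is visible of it).
- vision.regions_of(camera, thing): "mask" (420x560 bool, what is visible of it) and "box" ([left, top, right, bottom] in pixels, round what is visible of it).
The state is a dict: "t": time; "q": joint angles; "qd": joint speeds; "tau": joint torques, N m; "position": TCP position; "tool_rot": TCP orientation; "force": force on the tool from outside, world axes, zero at the start; "ft_torque": the same for the moment, N m; "finger_gap": finger opening in m.
Only numpy, scipy, OpenCV 4.12 (cv2) and the standard library are available. Lean on these libraries where they do the work, as an engineer would, in place of code of your own. Each camera call takes 0.05 s, during which the arm holds its last target.

## Task

Lay the round specimen disc fully down in the round pocket of the nest that matches it and let go of it; then push the lock button of the telescoping detector arm fully in and draw the arm out by its knob until its pointer lines up with the index line of that round nest, within 4 mm. The arm springs back if let go, so finish while holding it still at that mark, with the disc still seated. Leave the other specimens and everything else on the bench where they are.

Things in the scene. Friction and masses are not known exactly. Their poses are not given: they have to be found in the camera images.
- disc_center (a point): Centre (half-way up) of the round specimen disc: grey resin cylinder, 44 mm diameter, 18 mm thick, about 50 g, loose, lying flat on the bench with its polished metal face up. z axis up. Its place among the three specimens changes.
- square_center (a point): Centre of the square specimen (38 x 38 mm, 18 mm thick), loose; not to be used, leave it lying (within 25 mm).
- hexagon_center (a point): Centre of the hexagonal specimen (42 mm across flats, 18 mm thick), loose; not to be used, leave it lying.
- nest_round_seat (a point): Centre of the pocket floor of the round nest: a fixed aluminium block 66 x 66 mm, with a round pocket 47 mm in diameter and 7 mm deep (floor 29 mm, block top 36 mm above the bench), so a seated disc stands 11 mm proud (its centre 9 mm above this point). x axis: the way the detector arm extends; y axis: square to that, level, towards the ruler; z up. The two nests stand on the base of the gauge stand in the line of the arm, one behind the other, in either order.
- nest_round_mark (a point): Index line of the round nest: a thin dark line on a small tab at the nest's ruler side, 41.5 mm from the pocket's centre along y, in line with that centre; axes as nest_round_seat. The line runs along y.
- nest_square_seat (a point): Centre of the pocket floor of the square nest: a fixed block of the same outside size with a 41 mm square pocket, 7 mm deep, too small for the disc; stays empty. Axes as nest_round_seat.
- pointer (a point): Tip of the steel pointer that hangs from the side of the detector head, 54.5 mm from the arm's axis towards the ruler, 35 mm above the bench, a little above and just outside the index tabs; axes as nest_round_seat. It moves with the arm; it is in line (along x) with the knob's axis. Lined up = same x as nest_round_mark, in these axes. At the mark the head's underside (lens) stands 49 mm above the bench, clear of a seated disc, whose top is at 47 mm.
- knob (a point): Centre of the knob on top of the detector head: an upright black plastic cylinder, 26 mm diameter, 30 mm high (92 to 122 mm above the bench), on an 8 mm neck over the head (a grey block 44 x 44 mm, top at 87 mm). It is fixed to the head and does not turn. Pull it along the x axis of the pointer.
- gauge_arm (a joint): Extension of the telescoping arm, m: 0 home (start), up to 0.195. While locked it moves less than 2 mm. A return spring pulls it home with about 3.5 N at 0 and 8 N at 0.18.
- button_top (a point): Centre of the top of the lock button: an upright black cylinder, 22 mm diameter, on top of the white sleeve that the arm slides in (sleeve top at 88 mm), 80 mm behind the knob's home place; top 102 mm above the bench when out.
- lock_button (a joint): How far the lock button is in, m: 0 out (start, locked), 0.008 fully in. It moves down under about 4 N, has no return spring and stays where it was pushed; the arm is free from about 0.0065.
- reagent_bottle_mid (a point): Brown reagent bottle, 64 mm diameter, 150 mm high, loose; point on its axis 10 mm above its foot. Leave it alone.
- beaker_mid (a point): Glass beaker, 68 mm diameter, 85 mm high, loose; point on its axis 10 mm above its foot. Leave it alone.
- petri_dish_mid (a point): Open clear dish, 90 mm diameter, 16 mm high, loose, off the free end of the gauge stand; point on its axis. Leave it alone.
- brush_mid (a point): Brush about 160 mm long, lying on the bench, loose. Leave it alone.

How it is judged:
On the way, in this order (a step that is already met when the one before it is completed fails the run):
1. the disc lies seated in the round nest, let go of, with the arm still home (horizontal distance between disc_center and nest_round_seat below 0.004 m and z of disc_center in the frame of nest_round_seat below 0.0112 m and angle between disc_center's own z axis and vertical below 0.08 rad and contact force between the fingers and disc below 0.2 N and value of joint gauge_arm below 0.01 m), for 0.2 s.
2. the lock button is pushed in while the arm is still home (value of joint lock_button above 0.0065 m and value of joint gauge_arm below 0.02 m), for 0.05 s.
At the end, for the whole second after the job is handed in: The disc lies flat on the floor of the round pocket (centre within 4 mm, at most 2 mm high, tilt under 0.08 rad), untouched; the lock button is in; the fingers hold the arm still (over 2 N) with its pointer within 4 mm of the round nest's index line along the arm (horizontal distance between disc_center and nest_round_seat below 0.004 m and z of disc_center in the frame of nest_round_seat below 0.0112 m and angle between disc_center's own z axis and vertical below 0.08 rad and x of pointer in the frame of nest_round_mark between -0.004 and 0.004 m and velocity of joint gauge_arm between -0.01 and 0.01 m/s and contact force between the fingers and gauge_arm above 2 N and contact force between the fingers and disc below 0.2 N and value of joint lock_button above 0.0065 m); the arm keeps its last pose, push and grip.
It fails at once if another specimen or a bystander is moved by more than 25 mm (distance of any of square_center, hexagon_center, reagent_bottle_mid, beaker_mid, petri_dish_mid, brush_mid from where it was at the start of the episode above 0.025 m).
It also fails if it takes over 64 s, if anything falls off the work surface, if the arm or the gripper's body presses on something with over 40 N, if the wrist force passes 120 N, or if a joint passes its speed limit or range.

## Working session

There is one attempt and no reset: what is moved stays moved. The work goes in short steps, Python scripts to look and compute and a shell command to move; the robot and the scene stay as the last step left them, time stands still between calls to the robot, and variables do not carry over. Pictures are saved under pics/ and viewed, and the job is handed in when it is done.

```bash
ls; mkdir -p pics; python3 - <<'E'
from workcell import env, vision
import cv2
o=env.get_obs()
print({k:(v if not hasattr(v,'round') else v.round(4) if hasattr(v,'shape') else v) for k,v in o.items()}, env.grip_depth)
for n in ["scene","side","wrist"]:
    print(n, vision.camera_info(n))
    cv2.imwrite(f"pics/{n}0.png", vision.camera(n)[:,:,::-1])
E
```

```text
pics
{'t': 0.0, 'q': array([-0.0767,  0.6001, -0.0025,  1.6002,  0.0018,  0.9429, -0.0798]), 'qd': array([ 0.0009, -0.0001,  0.0015,  0.0002, -0.0011,  0.0004,  0.0008]), 'tau': array([-9.00000e-04, -7.76440e+01,  1.56450e+00, -2.58004e+01,
        1.22000e-02,  8.90000e-03,  0.00000e+00]), 'position': array([0.7248, 0.    , 0.4038]), 'tool_rot': array([-0.4996,  0.5005, -0.5003,  0.4996]), 'force': array([-0.0657, -0.1132,  0.3942]), 'ft_torque': array([-0.03  , -0.0157, -0.0476]), 'finger_gap': 0.08569433413187513} 0.1547
scene {'vfov': 43.86107618719252, 'cx': 269.6720739253964, 'cy': 209.80698929035674, 'R': array([[-0.71116866,  0.70294769,  0.01018275],
       [ 0.57783289,  0.59271812, -0.5610654 ],
       [-0.40043513, -0.3931282 , -0.82770884]]), 't': array([ 0.40829511, -0.27056385,  1.79163683])}
side {'vfov': 51.50037328596069, 'cx': 280.41333546290787, 'cy': 214.74687506027095, 'R': array([[-0.88213108, -0.47073239, -0.01599301],
       [-0.27615729,  0.54441599, -0.79205327],
       [ 0.38155198, -0.69427821, -0.61024245]]), 't': array([0.48342153, 0.21716772, 0.76335489])}
wrist {'vfov': 66.20465974938372, 'cx': 280.25097420336743, 'cy': 212.86466397724766, 'R': array([[ 9.99998693e-01,  5.64139986e-05, -1.61574195e-03],
       [ 4.94817290e-04, -9.62111751e-01,  2.72654970e-01],
       [-1.53914276e-03, -2.72655413e-01, -9.62110522e-01]]), 't': array([-0.72470005, -0.03505619,  0.37942149])}
```

View pics/scene0.png

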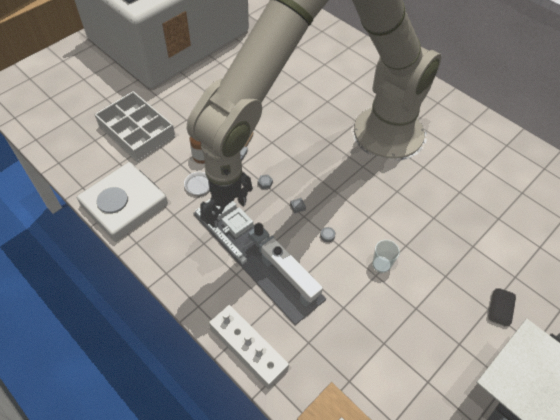

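View pics/side0.png

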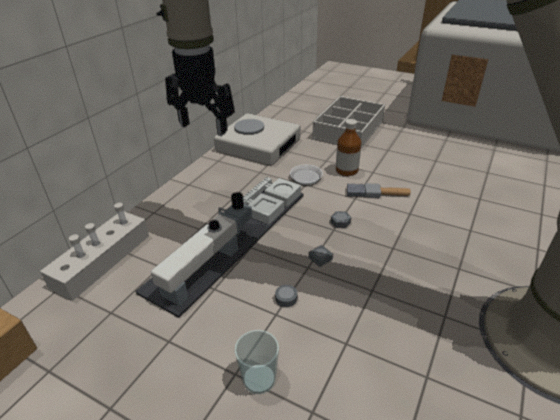

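View pics/wrist0.png

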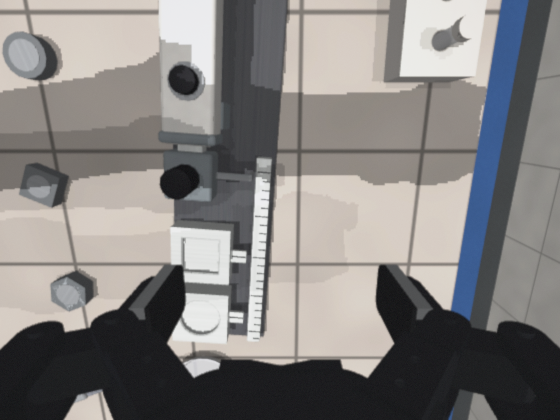

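The disc shows at wrist (30,55), next to the beaker end. The round nest is at (203,317), the far one from the knob. The square nest is at (203,253), the knob at about (180,181), and the button at (184,80). Next I'll measure using the networks.

```bash
cat > h.py <<'E'
from workcell import env, vision
import numpy as np, cv2
from scipy.spatial.transform import Rotation as Rn
def f(i): return 210/np.tan(np.radians(i['vfov'])/2)
def ray(i,uv):
    d=np.array([(uv[0]-i['cx'])/f(i),(uv[1]-i['cy'])/f(i),1.]); R=i['R']
    d=R.T@d; return -R.T@i['t'], d/np.linalg.norm(d)
def onz(i,uv,z):
    c,d=ray(i,uv); return c+d*(z-c[2])/d[2]
def proj(i,X):
    p=i['R']@np.asarray(X)+i['t']; return np.array([i['cx']+f(i)*p[0]/p[2], i['cy']+f(i)*p[1]/p[2]])
def tri(L):
    A=np.zeros((3,3));b=np.zeros(3)
    for i,uv in L:
        c,d=ray(i,uv);P=np.eye(3)-np.outer(d,d);A+=P;b+=P@c
    X=np.linalg.solve(A,b); return X,[np.round(proj(i,X)-uv,1) for i,uv in L]
E
python3 - <<'E'
from h import *
names=["disc_center","square_center","hexagon_center","nest_round_seat","nest_square_seat","nest_round_mark","pointer","knob","button_top"]
for n in ["wrist","scene","side"]:
    i=vision.camera_info(n)
    for s in names:
        r=vision.look_for(n,s)
        print(n,s,[(np.round(x['box'],1).tolist(),round(x['conf'],2)) for x in r[:3]])
print(env.get_obs()['t'])
E
```

```text
wrist disc_center [([0.2, 31.0, 59.7, 82.2], 0.74)]
wrist square_center [([21.5, 162.7, 72.0, 208.9], 0.62)]
wrist hexagon_center [([47.2, 271.5, 96.3, 310.4], 0.7)]
wrist nest_round_seat [([174.6, 282.6, 245.6, 338.0], 0.85)]
wrist nest_square_seat [([170.8, 217.2, 246.1, 283.9], 0.86)]
wrist nest_round_mark [([171.1, 281.2, 244.0, 346.8], 0.8), ([172.0, 219.5, 247.5, 282.6], 0.48), ([182.6, 357.3, 222.4, 375.3], 0.19)]
wrist pointer [([159.6, 146.1, 255.1, 201.5], 0.88)]
wrist knob [([161.5, 147.0, 255.5, 200.3], 0.56)]
wrist button_top [([170.6, 63.9, 199.6, 94.6], 0.96), ([159.3, 144.0, 258.9, 203.1], 0.46)]
scene disc_center [([321.3, 228.8, 333.0, 243.5], 0.5)]
scene square_center [([286.4, 196.9, 304.2, 215.4], 0.55), ([245.3, 219.9, 272.8, 250.5], 0.39)]
scene hexagon_center [([246.0, 220.9, 269.4, 248.4], 0.72), ([259.4, 172.6, 274.0, 190.1], 0.57)]
scene nest_round_seat [([205.7, 201.4, 235.0, 220.1], 0.65)]
scene nest_square_seat [([226.4, 208.1, 253.4, 237.4], 0.77)]
scene nest_round_mark [([218.9, 202.0, 237.0, 223.2], 0.53)]
scene pointer [([246.1, 225.7, 267.8, 247.2], 0.61)]
scene knob [([244.0, 219.5, 270.0, 255.2], 0.57), ([189.4, 142.1, 205.3, 164.1], 0.52)]
scene button_top [([275.2, 249.8, 281.1, 254.1], 0.59)]
side disc_center [([273.4, 281.8, 298.3, 304.8], 0.69)]
side square_center [([309.3, 244.7, 332.6, 268.9], 0.61), ([206.2, 220.6, 221.5, 231.2], 0.24)]
side hexagon_center [([331.9, 210.1, 350.0, 225.7], 0.5), ([218.7, 196.7, 254.3, 226.6], 0.45)]
side nest_round_seat [([266.9, 180.4, 300.3, 205.6], 0.72), ([220.2, 195.2, 250.5, 226.9], 0.36)]
side nest_square_seat [([245.9, 194.8, 285.4, 223.5], 0.58)]
side nest_round_mark [([267.7, 178.2, 302.5, 206.4], 0.93)]
side pointer [([220.4, 194.6, 253.2, 225.4], 0.75)]
side knob [([220.1, 191.8, 250.1, 223.3], 0.73)]
side button_top []
1.5
```

```bash
python3 - <<'E'
from h import *
I={n:vision.camera_info(n) for n in ["wrist","scene","side"]}
for n in I: print(n,'cam at',(-I[n]['R'].T@I[n]['t']).round(3))
w,s,d=I['wrist'],I['scene'],I['side']
print('disc',tri([(w,(29,55)),(s,(327.5,235.5)),(d,(286,294))]))
print('nest',onz(w,(202.5,318),.032),onz(w,(203,255),.032),'btn',onz(w,(183,80),.102),'knob',onz(w,(176,183),.122))
print('sq',onz(w,(46,186),.01),'hex',onz(w,(72,291),.01))
im=cv2.imread('pics/wrist0.png')
c=im[140:360,140:290]; cv2.imwrite('pics/w0c.png',cv2.resize(c,None,fx=2.7,fy=2.7,interpolation=cv2.INTER_CUBIC))
E
```

```text
wrist cam at [0.726 0.07  0.374]
scene cam at [1.164 0.578 1.327]
side cam at [0.195 0.639 0.646]
disc (array([0.46612633, 0.13502298, 0.00918418]), [array([0.8, 1.1]), array([ 0.2, -0.8]), array([-1.2,  0.7])])
nest [ 0.63084647 -0.1601633   0.032     ] [ 0.63686233 -0.07742027  0.032     ] btn [0.64897566 0.10124517 0.102     ] knob [0.64279351 0.0229156  0.122     ]
sq [ 0.45646256 -0.0013837   0.01      ] hex [ 0.46260871 -0.13594358  0.01      ]
```

View pics/w0c.png

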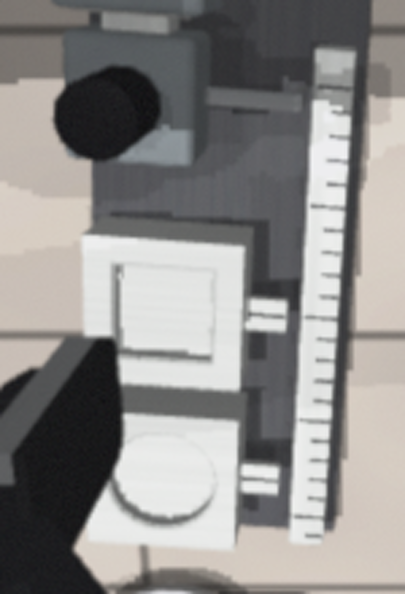

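```bash
python3 -m inch '[[0.04,0,-0.03,0,0,0,1],[0.04,0,-0.03,0,0,0,1],[0.04,0,-0.03,0,0,0,1],[0,0,0,0,0,0,1],[0,0,0,0,0,0,1]]'
python3 - <<'E'
from h import *
i=vision.camera_info('wrist'); im=vision.camera('wrist')
cv2.imwrite('pics/w1.png',im[:,:,::-1]); np.save('w1.npy',dict(i=i,im=im),allow_pickle=True)
print((-i['R'].T@i['t']).round(3), env.get_obs()['position'])
for s in ["nest_round_seat","nest_square_seat","knob","button_top","pointer"]:
    r=vision.look_for('wrist',s); print(s,[(np.round(x['box'],1).tolist(),round(x['conf'],2)) for x in r[:2]])
E
```

```text
t: 2.0
position: [0.6328, -0.122, 0.4038]
tool_rot: [0.501, -0.5, 0.499, -0.499]
force: [1.0, 0.8, 0.8]
finger_gap: 0.0855
[ 0.633 -0.052  0.373] [ 0.63269644 -0.12265502  0.40379706]
nest_round_seat [([245.4, 184.9, 320.0, 250.2], 0.91)]
nest_square_seat [([249.8, 110.8, 330.1, 180.5], 0.97)]
knob [([264.0, 2.7, 357.4, 64.2], 0.97), ([110.3, 177.4, 153.3, 218.9], 0.47)]
button_top []
pointer [([260.1, 1.3, 359.7, 62.7], 0.86)]
```

View pics/w1.png

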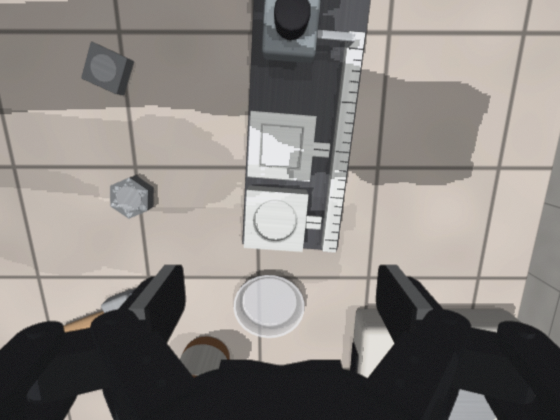

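The round nest is at (275,220), the petri dish at (270,303), the bottle at about (205,355), and the knob top at (293,12).

```bash
python3 - <<'E'
from h import *
d=np.load('w1.npy',allow_pickle=True).item(); im=d['im']; i=d['i']
c=im[100:260,235:375][:,:,::-1]; cv2.imwrite('pics/w1c.png',cv2.resize(c,None,fx=3.7,fy=3.7,interpolation=cv2.INTER_CUBIC))
print('bottle top',onz(i,(205,345),.15),'foot-ish',onz(i,(205,345),.0),'petri',onz(i,(269,304),.008))
for n in ['side','scene']:
  for s in ['reagent_bottle_mid','petri_dish_mid']:
    vi=vision.camera_info(n)
    if s=='reagent_bottle_mid': vision.camera(n)
    for x in vision.look_for(n,s)[:1]:
        b=x['box']; print(n,s,np.round(b,1),x['conf'],onz(vi,((b[0]+b[2])/2,b[3]),0.0))
E
```

```text
bottle top [ 0.57244272 -0.22740134  0.15      ] foot-ish [ 5.31657499e-01 -3.45001402e-01 -5.55111512e-17] petri [ 0.61957682 -0.27681392  0.008     ]
side reagent_bottle_mid [335.3 117.2 358.3 178.5] 0.78 [ 0.51400101 -0.31874059  0.        ]
side petri_dish_mid [291.5 165.5 325.1 185.5] 0.55 [ 0.59263637 -0.24102532  0.        ]
scene reagent_bottle_mid [188.1 124.3 209.3 161.6] 0.79 [ 0.55450651 -0.35032568  0.        ]
scene petri_dish_mid [182.8 168.5 208.3 194. ] 0.59 [ 6.46379413e-01 -2.57208618e-01  2.22044605e-16]
```

View pics/w1c.png

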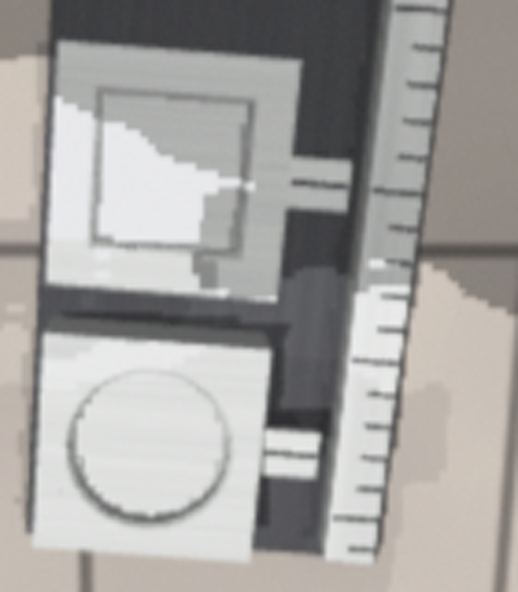

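```bash
python3 - <<'E'
from h import *
d=np.load('w1.npy',allow_pickle=True).item(); i=d['i']
P=lambda u,v:(u/3.7+235,v/3.7+100)
k=.036
R=onz(i,P(150,446.5),k);print('round',R)
print('diam',onz(i,P(232,446),k)-onz(i,P(68,446),k),onz(i,P(150,369),k)-onz(i,P(150,524),k))
# block corners
cs=dict(rt=[(43,332),(271,350),(252,562),(33,547)],sq=[(58,40),(301,60),(277,300),(46,283)])
for n,c in cs.items():
    X=np.array([onz(i,P(*p),k) for p in c]); print(n,X.round(4).tolist(),X.mean(0).round(4)); 
    print([round(np.linalg.norm(X[a]-X[(a+1)%4]),4) for a in range(4)])
for z in (.030,.034): print('mark',onz(i,P(292,454),z), 'sqmark',onz(i,P(320,184),z))
# first view
w=None
E
```

```text
round [ 0.62850342 -0.15644941  0.036     ]
diam [4.85735272e-02 1.15135594e-04 5.55111512e-17] [6.79690415e-05 4.80559569e-02 0.00000000e+00]
rt [[0.5977, -0.122, 0.036], [0.6636, -0.1271, 0.036], [0.6595, -0.1932, 0.036], [0.593, -0.1884, 0.036]] [ 0.6284 -0.1577  0.036 ]
[np.float64(0.0661), np.float64(0.0662), np.float64(0.0667), np.float64(0.0666)]
sq [[0.6038, -0.0417, 0.036], [0.6696, -0.0467, 0.036], [0.6649, -0.1125, 0.036], [0.5989, -0.1078, 0.036]] [ 0.6343 -0.0771  0.036 ]
[np.float64(0.066), np.float64(0.066), np.float64(0.0662), np.float64(0.0663)]
mark [ 0.67130731 -0.16057107  0.03      ] sqmark [ 0.67676543 -0.0802584   0.03      ]
mark [ 0.67086335 -0.15930928  0.034     ] sqmark [ 0.6762579  -0.07993204  0.034     ]
```

```bash
python3 -m inch '[[-0.037,0,-0.028,0,0,0,1],[-0.037,0,-0.028,0,0,0,1],[-0.037,0,-0.028,0,0,0,1],[-0.037,0.02,-0.028,0,0,0,1],[-0.037,0.04,-0.028,0,0,0,1],[-0.037,0.04,-0.028,0,0,0,1],[0,0,0,0,0,0,1],[0,0,0,0,0,0,1]]'
python3 - <<'E'
from h import *
i=vision.camera_info('wrist'); im=vision.camera('wrist')
cv2.imwrite('pics/w2.png',im[:,:,::-1]); np.save('w2.npy',dict(i=i,im=im),allow_pickle=True)
print(env.get_obs()['position'])
for x in vision.regions_of('wrist','disc_center')[:1]:
    print(x['conf'],np.round(x['box'],1)); m=x['mask']; v,u=np.nonzero(m); print(u.mean(),v.mean(),onz(i,(u.mean(),v.mean()),.018),onz(i,(u.mean(),v.mean()),.009))
E
```

```text
t: 3.4
position: [0.4725, 0.0911, 0.3167]
tool_rot: [0.503, -0.499, 0.497, -0.501]
force: [0.5, 0.1, 0.7]
finger_gap: 0.0853
[0.47248324 0.09104816 0.316706  ]
0.83 [241.9 128.8 296.  182.7]
269.8252788104089 154.64079925650557 [0.46651864 0.13488566 0.018     ] [0.46629926 0.13401413 0.009     ]
```

View pics/w2.png

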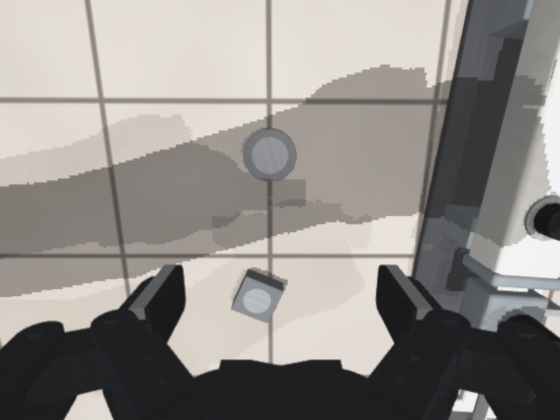

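Disc measured at (0.466, 0.135) again, agreeing with the three-camera result. Now descending onto it.

```bash
python3 -m inch '[[-0.022,0.01,-0.003,0,0,0,1],[-0.022,0.02,-0.003,0,0,0,1],[0,0.03,0,0,0,0,1],[0,0.03,0,0,0,0,1],[0,0,0,0,0,0,1],[0,0,0,0,0,0,1]]'
python3 - <<'E'
from h import *
print(env.get_obs()['position'],Rn.from_quat(np.roll(env.get_obs()['tool_rot'],-1)).as_matrix().round(4).tolist())
i=vision.camera_info('wrist'); im=vision.camera('wrist')
cv2.imwrite('pics/w3.png',im[:,:,::-1])
for x in vision.regions_of('wrist','disc_center')[:1]:
    print(x['conf'],np.round(x['box'],1)); m=x['mask']; v,u=np.nonzero(m); print(u.mean(),v.mean(),onz(i,(u.mean(),v.mean()),.018),onz(i,(u.mean(),v.mean()),.009))
E
```

```text
t: 4.1
position: [0.4758, 0.131, 0.2298]
tool_rot: [-0.504, 0.491, -0.498, 0.507]
force: [-0.3, -0.6, 0.8]
finger_gap: 0.0854
[0.4757884  0.13099775 0.22983464] [[-0.0111, 0.0228, 0.9997], [-0.9999, 0.0038, -0.0112], [-0.004, -0.9997, 0.0227]]
0.7 [220.3 197.3 291.3 273.7]
255.904048677744 234.5766440439972 [0.46664238 0.13695883 0.018     ] [0.46609026 0.13379309 0.009     ]
```

View pics/w3.png

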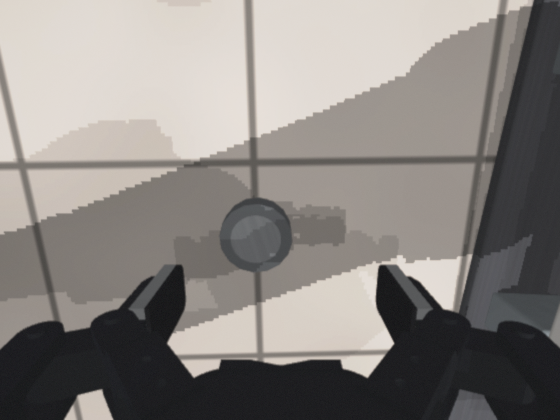

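```bash
python3 -m inch '[[-0.004,0,-0.009,-0.023,0.0,0,1],[0,0,0,0,0,0,1],[0,0,0,0,0,0,1]]'
cat > st.py <<'E'
from h import *
o=env.get_obs();M=Rn.from_quat(np.roll(o['tool_rot'],-1)).as_matrix()
print('t',o['t'],'tcp',o['position'].round(4),'gp',(o['position']+M[:,1]*.1547).round(4),'x',M[:,0].round(4),'y',M[:,1].round(4),'gap',round(o['finger_gap'],4),'F',np.round(o['force'],1),'q',o['q'].round(2))
E
python3 st.py
```

```text
t: 4.5
position: [0.4666, 0.135, 0.2334]
tool_rot: [0.499, -0.494, 0.504, -0.502]
force: [0.1, -0.4, -0.7]
finger_gap: 0.0855
t 4.5 tcp [0.4666 0.135  0.2334] gp [0.4671 0.136  0.0787] x [-0.0125 -0.9999 -0.0064] y [ 0.0032  0.0063 -1.    ] gap 0.0855 F [ 0.1 -0.4 -0.7] q [-0.38  0.61 -0.02  2.28  0.02  0.25 -0.43]
```

```bash
python3 -m inch '[[0,0.018,-0.0005,0,0,0,1],[0,0.018,0,0,0,0,1],[0,0.015,0,0,0,0,1],[0,0,0,0,0,0,1],[0,0,0,0,0,0,1]]'; python3 st.py
python3 - <<'E'
from h import *
im=vision.camera('side'); cv2.imwrite('pics/s4.png',cv2.resize(im[200:330,210:370][:,:,::-1],None,fx=4,fy=4,interpolation=cv2.INTER_CUBIC))
E
```

```text
t: 5.0
position: [0.4672, 0.1358, 0.1841]
tool_rot: [-0.501, 0.493, -0.503, 0.503]
force: [0.6, 0.3, 0.1]
finger_gap: 0.0856
t 5.0 tcp [0.4672 0.1358 0.1841] gp [0.4686 0.1371 0.0294] x [-0.0121 -0.9999 -0.0087] y [ 0.0088  0.0086 -0.9999] gap 0.0856 F [0.6 0.3 0.1] q [-0.39  0.71 -0.01  2.29  0.03  0.13 -0.44]
```

View pics/s4.png

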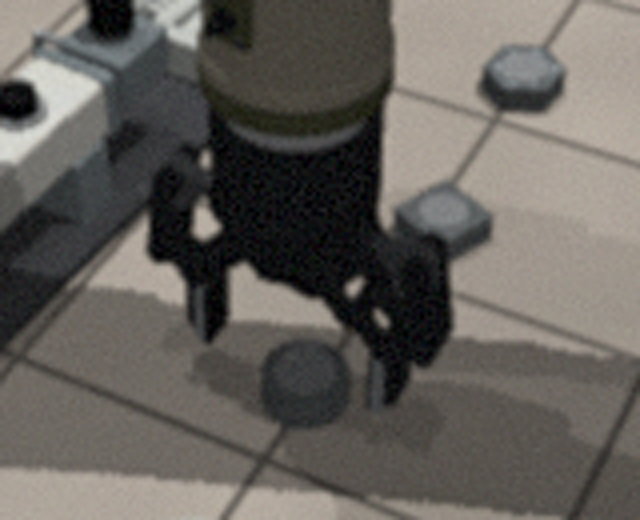

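```bash
python3 -m inch '[[0,0,0,0,0,0,0.2],[0,0,0,0,0,0,0.2],[0,0,0,0,0,0,0.2],[0,0,0,0,0,0,0.2],[0,0,0,0,0,0,0.2]]' 30; python3 st.py
python3 - <<'E'
from h import *
im=vision.camera('side'); cv2.imwrite('pics/s5.png',cv2.resize(im[240:330,230:350][:,:,::-1],None,fx=5,fy=5,interpolation=cv2.INTER_CUBIC))
im=vision.camera('wrist'); cv2.imwrite('pics/w5.png',im[:,:,::-1])
E
```

```text
t: 5.55
position: [0.4677, 0.1359, 0.1866]
tool_rot: [-0.502, 0.491, -0.503, 0.504]
force: [0.4, 0.6, -0.6]
finger_gap: 0.0516
t 5.55 tcp [0.4677 0.1359 0.1866] gp [0.4695 0.1374 0.032 ] x [-0.0122 -0.9999 -0.0101] y [ 0.0121  0.0099 -0.9999] gap 0.0516 F [ 0.4  0.6 -0.6] q [-0.39  0.7  -0.01  2.29  0.03  0.13 -0.44]
```

View pics/s5.png

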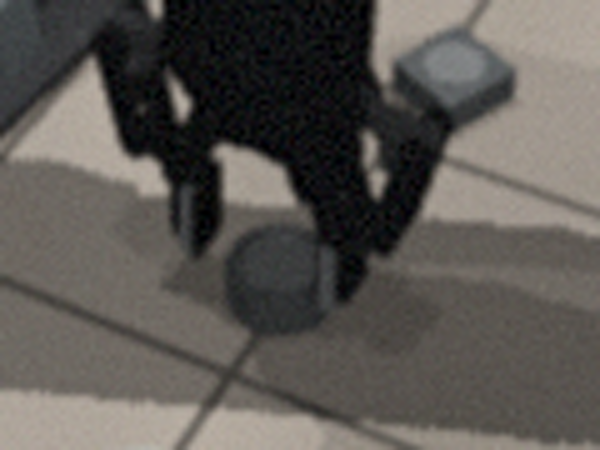

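View pics/w5.png

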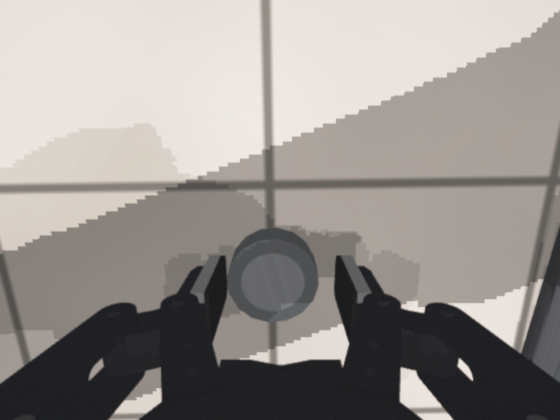

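The grip was off-centre by 3 mm and the wrist joint is close to its limit. I'll back off and turn the jaws 90°, so they lie along the arm's pull direction. Any slight tilt then lies across the jaws.

```bash
python3 -m inch '[[0,0,0,0,0,0,1],[0,0,0,0,0,0,1],[0,-0.02,0,0,0,0,1],[0,-0.025,0,0,0,0,1],[0,0,0,0,0.143,0,1],[0,0,0,0,0.143,0,1],[0,0,0,0,0.143,0,1],[0,0,0,0,0.143,0,1],[0,0,0,0,0.143,0,1],[0,0,0,0,0.143,0,1],[0,0,0,0,0.143,0,1],[0,0,0,0,0.143,0,1],[0,0,0,0,0.143,0,1],[0,0,0,0,0.143,0,1],[0,0,0,0,0.141,0,1],[0,0,0,0,0,0,1]]'; python3 st.py
```

```text
t: 7.25
position: [0.4669, 0.1354, 0.233]
tool_rot: [-0.023, 0.031, 0.71, -0.703]
force: [-0.2, 0.8, -1.3]
finger_gap: 0.0853
t 7.25 tcp [0.4669 0.1354 0.233 ] gp [0.4687 0.137  0.0783] x [-0.997   0.0765 -0.0108] y [ 0.0116  0.0106 -0.9999] gap 0.0853 F [-0.2  0.8 -1.3] q [-0.6   0.63  0.3   2.29 -0.69  0.28 -1.34]
```

```bash
python3 -m inch '[[0,0,0,0.011,0,-0.012,1],[0,0.018,0,0,0,0,1],[0,0.018,0,0,0,0,1],[0,0.013,0,0,0,0,1],[0,0,0,0,0,0,0.3],[0,0,0,0,0,0,0.3],[0,0,0,0,0,0,0.3]]' 30; python3 st.py
python3 - <<'E'
from h import *
im=vision.camera('side'); cv2.imwrite('pics/s6.png',cv2.resize(im[240:330,230:350][:,:,::-1],None,fx=5,fy=5,interpolation=cv2.INTER_CUBIC))
im=vision.camera('wrist'); cv2.imwrite('pics/w6.png',im[:,:,::-1])
E
```

```text
t: 7.95
position: [0.4674, 0.1359, 0.1833]
tool_rot: [0.02, -0.018, -0.707, 0.707]
force: [0.1, -1.1, 0.9]
finger_gap: 0.0554
t 7.95 tcp [0.4674 0.1359 0.1833] gp [0.4668 0.1358 0.0286] x [-0.9986  0.0531  0.0035] y [-3.6e-03 -4.0e-04 -1.0e+00] gap 0.0554 F [ 0.1 -1.1  0.9] q [-0.52  0.72  0.18  2.3  -0.73  0.18 -1.29]
```

View pics/s6.png

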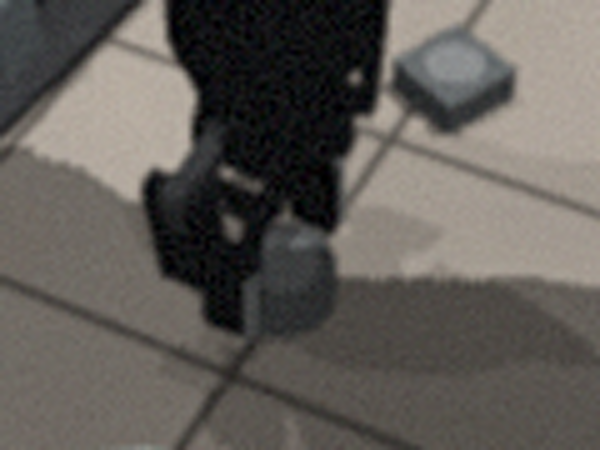

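View pics/w6.png

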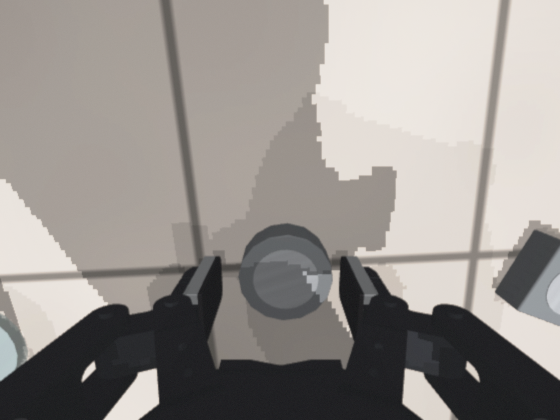

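```bash
python3 - <<'E'
from h import *
i=vision.camera_info('side')
for p in [(245,338),(215,322)]:
    u=(p[0]/5+230,p[1]/5+240); c,d=ray(i,u)
    for y in (.1635,.168): print(p,y,c+d*(y-c[1])/d[1])
w=vision.camera_info('wrist')
for x in vision.regions_of('wrist','disc_center')[:1]:
    print(x['conf'],np.round(x['box'],1)); m=x['mask']; v,u=np.nonzero(m); print(u.mean(),v.mean(),onz(w,(286,277),.018))
E
```

```text
(245, 338) 0.1635 [0.46375472 0.1635     0.0026875 ]
(245, 338) 0.168 [0.46121443 0.168      0.00876757]
(215, 322) 0.1635 [0.47667445 0.1635     0.00491124]
(215, 322) 0.168 [0.47401197 0.168      0.01097028]
0.59 [238.  226.4 333.4 319.5]
285.3158783783784 271.5926238738739 [0.46740679 0.13389294 0.018     ]
```

```bash
python3 -m inch '[[0,0.0005,0.0015,0,0,0,0.2],[0,0,0,0,0,0,-0.1],[0,0,0,0,0,0,-0.3],[0,0,0,0,0,0,-0.5],[0,0,0,0,0,0,-0.5],[0,0,0,0,0,0,-0.5]]' 40; python3 st.py
python3 - <<'E'
from h import *
im=vision.camera('side'); cv2.imwrite('pics/s7.png',cv2.resize(im[240:330,230:350][:,:,::-1],None,fx=5,fy=5,interpolation=cv2.INTER_CUBIC))
im=vision.camera('wrist'); cv2.imwrite('pics/w7.png',im[:,:,::-1])
E
```

```text
t: 8.7
position: [0.4673, 0.1345, 0.1842]
tool_rot: [-0.019, 0.018, 0.707, -0.707]
force: [0.1, 0.3, -1.0]
finger_gap: 0.0417
t 8.7 tcp [0.4673 0.1345 0.1842] gp [0.4672 0.1346 0.0295] x [-0.9986  0.0526  0.0011] y [-1.1e-03  4.0e-04 -1.0e+00] gap 0.0417 F [ 0.1  0.3 -1. ] q [-0.52  0.72  0.18  2.3  -0.73  0.18 -1.28]
```

View pics/s7.png

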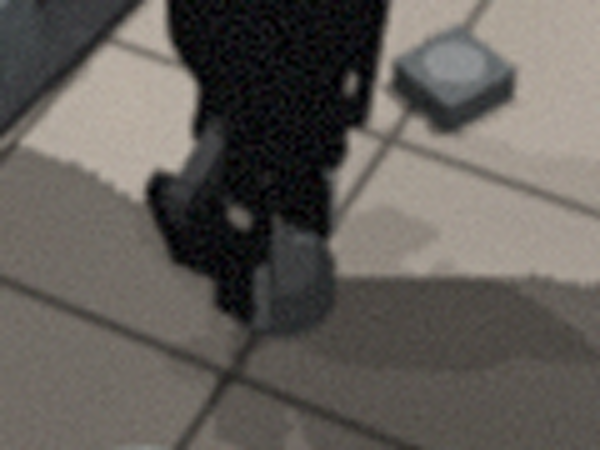

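View pics/w7.png

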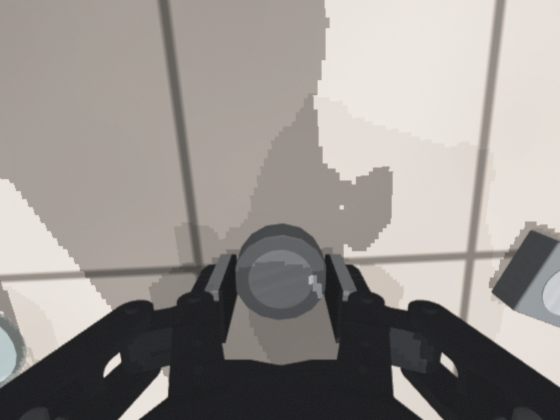

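```bash
python3 -m inch '[[0,-0.02,0,0,0,0,-0.5],[0,-0.04,0,0,0,0,-0.5],[0,-0.04,0,0,0,0,-0.5],[0,-0.03,0,0,0,0,-0.5],[0,0,0,0,0,0,-0.5]]' ; python3 st.py
python3 -m inch '[[-0.022,0,0.035,0,0,0,-0.5],[-0.022,0,0.035,0,0,0,-0.5],[-0.022,0,0.035,0,0,0,-0.5],[-0.022,0,0.035,0,0,0,-0.5],[-0.022,0,0.035,0,0,0,-0.5],[-0.022,0,0.035,0,0,0,-0.5],[-0.022,0,0.035,0,0,0,-0.5],[0,0,0,0,0,0,-0.5]]' ; python3 st.py
python3 - <<'E'
from h import *
im=vision.camera('wrist'); cv2.imwrite('pics/w8.png',im[:,:,::-1])
E
```

```text
t: 9.3
position: [0.4677, 0.1337, 0.3172]
tool_rot: [0.021, -0.017, -0.707, 0.707]
force: [0.8, 0.1, -1.4]
finger_gap: 0.0412
t 9.3 tcp [0.4677 0.1337 0.3172] gp [0.4668 0.1336 0.1625] x [-0.9985  0.0546  0.0056] y [-5.7e-03 -7.0e-04 -1.0e+00] gap 0.0412 F [ 0.8  0.1 -1.4] q [-0.78  0.51  0.55  2.24 -0.54  0.52 -1.44]
t: 10.1
position: [0.6134, -0.124, 0.3093]
tool_rot: [-0.019, 0.012, 0.708, -0.706]
force: [0.5, -0.7, -0.7]
finger_gap: 0.0416
t 10.1 tcp [ 0.6134 -0.124   0.3093] gp [ 0.6118 -0.1237  0.1546] x [-0.999   0.0429  0.01  ] y [-0.01    0.0021 -0.9999] gap 0.0416 F [ 0.5 -0.7 -0.7] q [-0.21  0.65  0.5   1.93 -0.47  0.69 -1.04]
```

View pics/w8.png

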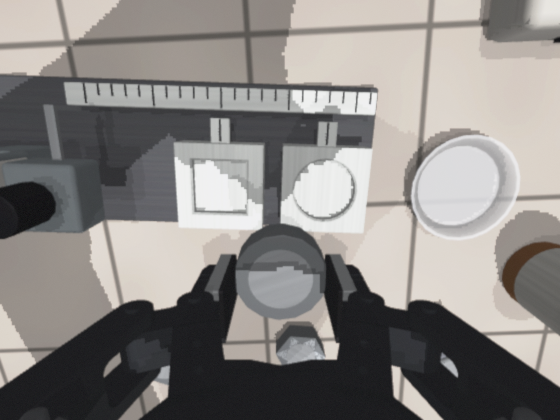

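```bash
python3 - <<'E'
from h import *
im=cv2.imread('pics/w8.png')
a=cv2.resize(im[215:330,200:360],None,fx=4.5,fy=4.5,interpolation=cv2.INTER_CUBIC); cv2.imwrite('pics/w8a.png',a)
b=cv2.resize(im[110:245,165:385],None,fx=3.6,fy=3.6,interpolation=cv2.INTER_CUBIC); cv2.imwrite('pics/w8b.png',b)
E
```

```text
(no output)
```

View pics/w8a.png

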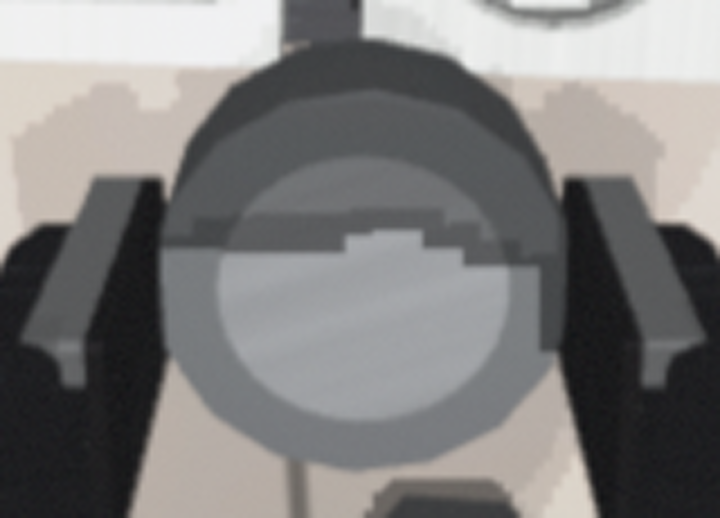

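View pics/w8b.png

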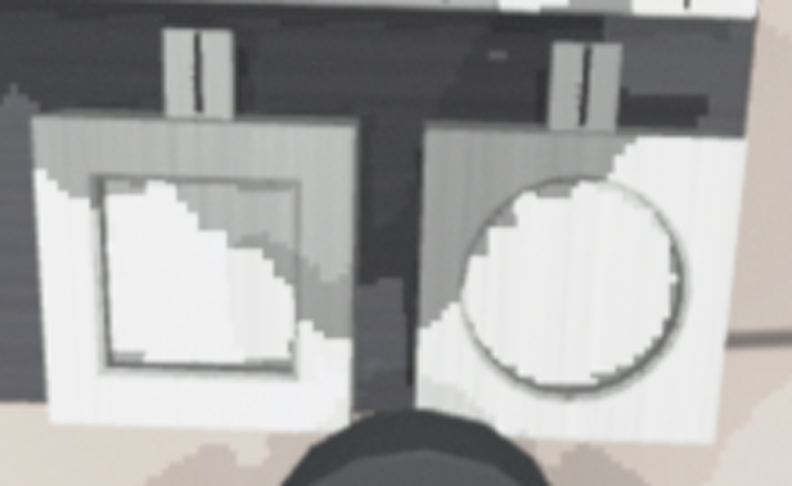

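```bash
cat > m8.py <<'E'
from h import *
o=env.get_obs();M=Rn.from_quat(np.roll(o['tool_rot'],-1)).as_matrix();p=o['position']
i=vision.camera_info('wrist')
c,d=ray(i,(280.6,277)); 
for D in (.164,.1662,.169):
    s=(D-(c-p)@M[:,1])/(d@M[:,1]); X=c+d*s; print('disc in tool',(M.T@(X-p)).round(4), X.round(4), 'diam', 405/4.5/f(i)*((i['R']@X+i['t'])[2]))
P=lambda u,v:(u/3.6+165,v/3.6+110)
k=.036
R=onz(i,P(575.5,287.5),k);print('round',R, onz(i,P(688,287),k)-onz(i,P(463,287),k),onz(i,P(575,175),k)-onz(i,P(575,400),k))
X=np.array([onz(i,P(*q),k) for q in [(425,122),(745,135),(716,443),(415,432)]]);print(X.round(4).tolist(),X.mean(0),[round(np.linalg.norm(X[a]-X[(a+1)%4]),4) for a in range(4)])
# tri with view 1
j=np.load('w1.npy',allow_pickle=True).item()['i']
print(tri([(i,P(575.5,287.5)),(j,(150/3.7+235,446.5/3.7+100))]))
print('mark',tri([(i,P(586,90)),(j,(292/3.7+235,454/3.7+100))]))
E
python3 m8.py
```

```text
disc in tool [-0.0013  0.164  -0.0005] [ 0.6116 -0.1204  0.1447] diam 0.041111183948977
disc in tool [-0.0002  0.1662 -0.0005] [ 0.6105 -0.1203  0.1425] diam 0.04178848337489485
disc in tool [ 0.0012  0.169  -0.0005] [ 0.609  -0.1202  0.1397] diam 0.04265050082606308
round [ 0.62683168 -0.15453254  0.036     ] [-0.00193146 -0.04774586  0.        ] [ 4.89282018e-02 -9.94972962e-05  0.00000000e+00]
[[0.6626, -0.1239, 0.036], [0.6573, -0.1892, 0.036], [0.5904, -0.1855, 0.036], [0.5957, -0.1191, 0.036]] [ 0.62651007 -0.15442893  0.036     ] [np.float64(0.0655), np.float64(0.067), np.float64(0.0666), np.float64(0.0671)]
(array([ 0.62874437, -0.15352471,  0.04498627]), [array([0.2, 0.2]), array([ 0.1, -0.1])])
mark (array([ 0.66876122, -0.15448474,  0.05026135]), [array([-0.4, -0.4]), array([-0.3,  0.3])])
```

```bash
python3 -m inch '[[-0.016,0,0.0335,0.002,0,0.01,-0.5],[0,0.03,0,0,0,0,-0.5],[0,0.03,0,0,0,0,-0.5],[0,0.019,0,0,0,0,-0.5],[0,0,0,0,0,0,-0.5],[0,0,0,0,0,0,-0.5]]' ; python3 st.py
python3 - <<'E'
from h import *
im=vision.camera('wrist'); cv2.imwrite('pics/w9.png',im[:,:,::-1])
cv2.imwrite('pics/w9a.png',cv2.resize(im[130:340,180:400][:,:,::-1],None,fx=2.8,fy=2.8,interpolation=cv2.INTER_CUBIC))
E
```

```text
t: 10.75
position: [0.6246, -0.1494, 0.2221]
tool_rot: [-0.016, 0.01, 0.71, -0.704]
force: [0.1, -0.2, 0.0]
finger_gap: 0.0414
t 10.75 tcp [ 0.6246 -0.1494  0.2221] gp [ 0.6233 -0.1479  0.0674] x [-0.9993  0.0364  0.0089] y [-0.0086  0.0093 -0.9999] gap 0.0414 F [ 0.1 -0.2  0. ] q [-0.1   0.77  0.4   1.93 -0.55  0.55 -0.93]
```

View pics/w9a.png

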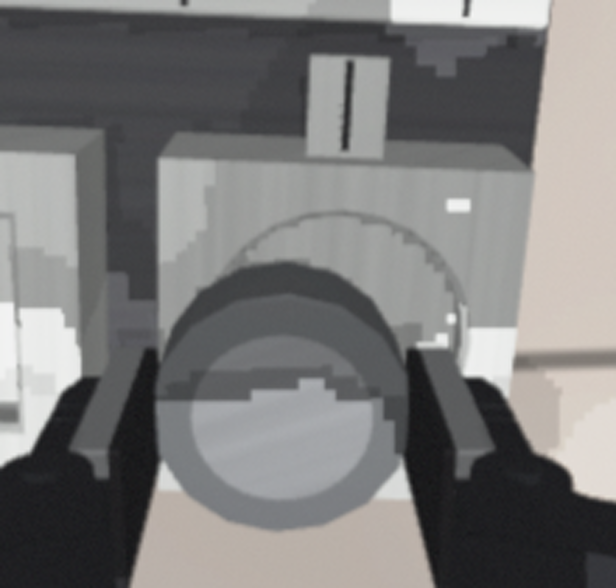

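```bash
cat > m9.py <<'E'
from h import *
import sys
o=env.get_obs();M=Rn.from_quat(np.roll(o['tool_rot'],-1)).as_matrix();p=o['position']
i=vision.camera_info('wrist')
P=lambda q:(q[0]/2.8+180,q[1]/2.8+130)
top=p[2]-.1662
dc=onz(i,P((282.5,412)),top)
a,b=[onz(i,P(q),.036) for q in [(158,155),(533,170)]]
e=(b-a);print('edge',np.linalg.norm(e)); e/=np.linalg.norm(e); n=np.array([e[1],-e[0],0])
print('e',e,'n',n)
blk=(a+b)/2+n*.033
pts=np.array([onz(i,P(q),.036)[:2] for q in [(340,211),(467,320),(440,262),(272,238)]])
from scipy.optimize import least_squares
r=least_squares(lambda c:np.hypot(*(pts-c).T)-.0235,blk[:2]); 
print('disc',dc,'blk',blk,'pocket',r.x,r.fun)
for t in (blk[:2],r.x,(blk[:2]+r.x)/2):
    d=np.array([*(t-dc[:2]),0]); print('delta world',d.round(4),'tool',(M.T@d).round(4))
print('mark line',onz(i,P((347,105)),.031), 'at edge')
E
python3 m9.py
```

```text
edge 0.06579066900023658
e [-0.0748731  -0.99719307  0.        ] n [-0.99719307  0.0748731   0.        ]
disc [ 0.62331862 -0.14729006  0.05609802] blk [ 0.62793392 -0.15706508  0.036     ] pocket [ 0.62784782 -0.15801817] [ 7.30323582e-04  4.32957927e-05 -4.30898493e-04 -5.52457349e-04]
delta world [ 0.0046 -0.0098  0.    ] tool [-0.005  -0.0001  0.0096]
delta world [ 0.0045 -0.0107  0.    ] tool [-0.0049 -0.0001  0.0106]
delta world [ 0.0046 -0.0103  0.    ] tool [-0.0049 -0.0001  0.0101]
mark line [ 0.67017643 -0.16023662  0.031     ] at edge
```

```bash
python3 -m inch '[[0,-0.004,0,0.0095,0,0.009,-0.5],[-0.0035,0,0.0087,0,0,0,-0.5],[0,0,0,0,0,0,-0.5],[0,0,0,0,0,0,-0.5]]' ; python3 st.py
python3 - <<'E'
from h import *
im=vision.camera('wrist'); cv2.imwrite('pics/w10.png',im[:,:,::-1])
cv2.imwrite('pics/w10a.png',cv2.resize(im[130:340,180:400][:,:,::-1],None,fx=2.8,fy=2.8,interpolation=cv2.INTER_CUBIC))
E
```

```text
t: 11.2
position: [0.629, -0.158, 0.2301]
tool_rot: [0.01, -0.014, -0.706, 0.708]
force: [0.1, 0.4, -1.0]
finger_gap: 0.0415
t 11.2 tcp [ 0.629  -0.158   0.2301] gp [ 0.6298 -0.1583  0.0754] x [-0.9994  0.0347 -0.0057] y [ 0.0057 -0.0017 -1.    ] gap 0.0415 F [ 0.1  0.4 -1. ] q [-0.1   0.76  0.41  1.92 -0.54  0.56 -0.93]
```

View pics/w10a.png

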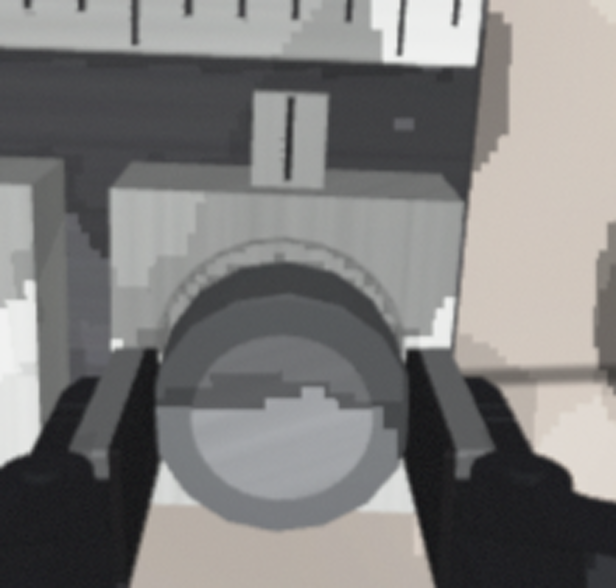

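```bash
sed -e 's/(158,155),(533,170)/(110,188),(464,202)/' -e 's/(340,211),(467,320),(440,262),(272,238)/(282,238),(163,312),(402,308),(210,260),(355,262)/' m9.py > m10.py; python3 m10.py
```

```text
edge 0.06616263183916063
e [-0.07582562 -0.99712109  0.        ] n [-0.99712109  0.07582562  0.        ]
disc [ 0.6301059  -0.15827027  0.06397602] blk [ 0.62753048 -0.15782916  0.036     ] pocket [ 0.62897416 -0.15833511] [-0.00033224  0.00108412  0.00131962 -0.0001486  -0.00049515]
delta world [-0.0026  0.0004  0.    ] tool [ 0.0026 -0.     -0.0004]
delta world [-0.0011 -0.0001  0.    ] tool [ 0.0011 -0.      0.0001]
delta world [-0.0019  0.0002  0.    ] tool [ 0.0019 -0.     -0.0001]
mark line [ 0.67616257 -0.17205813  0.031     ] at edge
```

```bash
python3 -m inch '[[0.001,0.003,0,0,0,-0.006,-0.5],[0,0.0045,0,0,0,0,-0.5],[0,0,0,0,0,0,-0.5],[0,0,0,0,0,0,-0.5]]' ; python3 st.py
python3 - <<'E'
from h import *
im=vision.camera('wrist'); cv2.imwrite('pics/w11.png',im[:,:,::-1])
cv2.imwrite('pics/w11a.png',cv2.resize(im[130:340,180:400][:,:,::-1],None,fx=2.8,fy=2.8,interpolation=cv2.INTER_CUBIC))
E
```

```text
t: 11.65
position: [0.6278, -0.1581, 0.222]
tool_rot: [0.013, -0.012, -0.706, 0.708]
force: [0.3, 0.0, -0.3]
finger_gap: 0.0417
t 11.65 tcp [ 0.6278 -0.1581  0.222 ] gp [ 0.6276 -0.1584  0.0673] x [-9.994e-01  3.510e-02  8.000e-04] y [-8.0e-04 -1.5e-03 -1.0e+00] gap 0.0417 F [ 0.3  0.  -0.3] q [-0.09  0.78  0.4   1.93 -0.55  0.55 -0.93]
```

View pics/w11a.png

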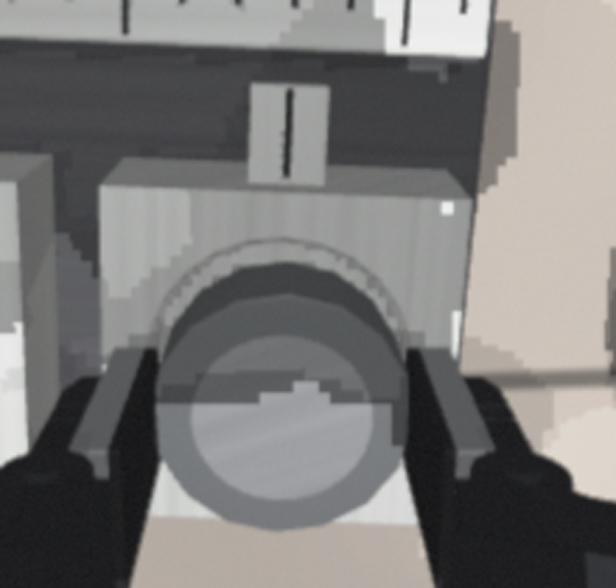

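```bash
sed -e 's/(158,155),(533,170)/(99,184),(472,199)/' -e 's/(340,211),(467,320),(440,262),(272,238)/(282,238),(155,320),(408,318),(205,262),(358,262)/' m9.py > m11.py; cat >> m11.py <<'E'
bp=p[2]-.1842
print('top',top,'bot',bp,'rimtop',onz(i,P((282,238)),.036),'bottom arc',onz(i,P((285,262)),bp),'disc top far',onz(i,P((283,295)),top),'near',onz(i,P((281,530)),top),'L',onz(i,P((157,412)),top),'R',onz(i,P((408,412)),top))
print('block near edge', onz(i,P((290,520)),.036))
im=cv2.imread('pics/w11.png')
cv2.imwrite('pics/w11b.png',cv2.resize(im[200:335,225:345],None,fx=4.4,fy=4.4,interpolation=cv2.INTER_CUBIC))
E
python3 m11.py
```

```text
edge 0.0660700104404167
e [-0.07653563 -0.99706685  0.        ] n [-0.99706685  0.07653563  0.        ]
disc [ 0.62774466 -0.15805253  0.05578929] blk [ 0.62764891 -0.15733672  0.036     ] pocket [ 0.62880546 -0.15799776] [-0.0002762   0.00102438  0.00106352 -0.00020748 -0.00026125]
delta world [-0.0001  0.0007  0.    ] tool [ 0.0001 -0.     -0.0007]
delta world [0.0011 0.0001 0.    ] tool [-0.0011 -0.     -0.0001]
delta world [0.0005 0.0004 0.    ] tool [-0.0005 -0.     -0.0004]
mark line [ 0.67477401 -0.1712324   0.031     ] at edge
top 0.05578929148206532 bot 0.03778929148206531 rimtop [ 0.65201321 -0.15886124  0.036     ] bottom arc [ 0.64804741 -0.15925604  0.03778929] disc top far [ 0.64831478 -0.15884319  0.05578929] near [ 0.60530497 -0.15701795  0.05578929] L [ 0.62848655 -0.13725587  0.05578929] R [ 0.62700252 -0.17885628  0.05578929]
block near edge [ 0.59406952 -0.15842842  0.036     ]
```

View pics/w11b.png

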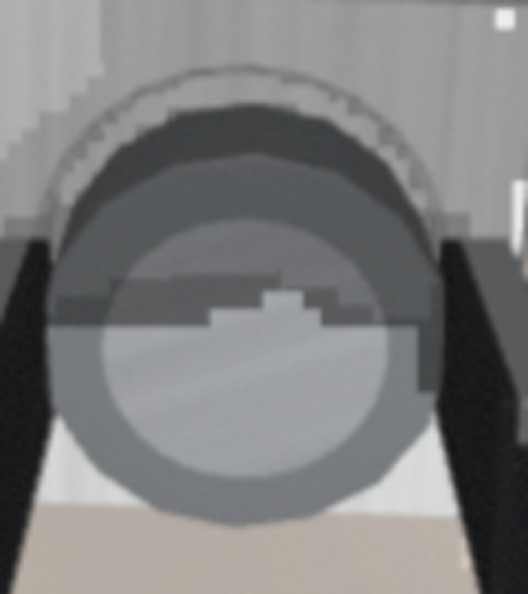

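```bash
python3 -m inch '[[-0.0018,0,0,0,0,0,-0.5],[0,0.002,0,0,0,0,-0.5],[0,0.002,0,0,0,0,-0.5],[0,0,0,0,0,0,-0.5]]' ; python3 st.py
```

```text
t: 12.1
position: [0.6298, -0.1581, 0.2176]
tool_rot: [0.013, -0.012, -0.706, 0.708]
force: [0.7, 0.0, -0.6]
finger_gap: 0.0417
t 12.1 tcp [ 0.6298 -0.1581  0.2176] gp [ 0.6297 -0.1584  0.0629] x [-9.994e-01  3.490e-02  8.000e-04] y [-9.0e-04 -1.5e-03 -1.0e+00] gap 0.0417 F [ 0.7  0.  -0.6] q [-0.09  0.78  0.4   1.92 -0.55  0.54 -0.93]
```

```bash
python3 -m inch '[[0,0.002,0,0,0,0,-0.5],[0,0.0015,0,0,0,0,-0.5],[0,0,0,0,0,0,-0.5]]' ; python3 st.py
python3 - <<'E'
from h import *
im=vision.camera('wrist'); cv2.imwrite('pics/w12.png',im[:,:,::-1])
cv2.imwrite('pics/w12a.png',cv2.resize(im[130:340,180:400][:,:,::-1],None,fx=2.8,fy=2.8,interpolation=cv2.INTER_CUBIC))
im=vision.camera('side'); cv2.imwrite('pics/s12.png',cv2.resize(im[160:240,220:340][:,:,::-1],None,fx=5,fy=5,interpolation=cv2.INTER_CUBIC))
E
```

```text
t: 12.4
position: [0.6297, -0.1581, 0.2137]
tool_rot: [0.013, -0.012, -0.706, 0.708]
force: [-0.9, -0.3, -0.6]
finger_gap: 0.0416
t 12.4 tcp [ 0.6297 -0.1581  0.2137] gp [ 0.6296 -0.1584  0.059 ] x [-0.9994  0.0349  0.001 ] y [-0.001  -0.0015 -1.    ] gap 0.0416 F [-0.9 -0.3 -0.6] q [-0.09  0.79  0.39  1.92 -0.55  0.54 -0.92]
```

View pics/w12a.png

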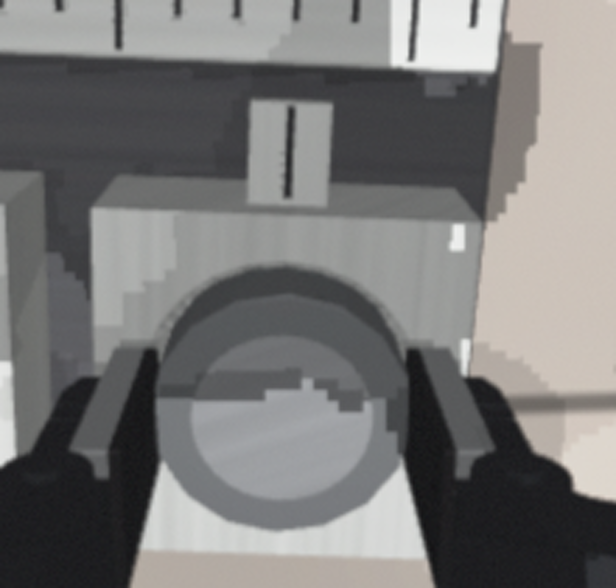

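View pics/s12.png

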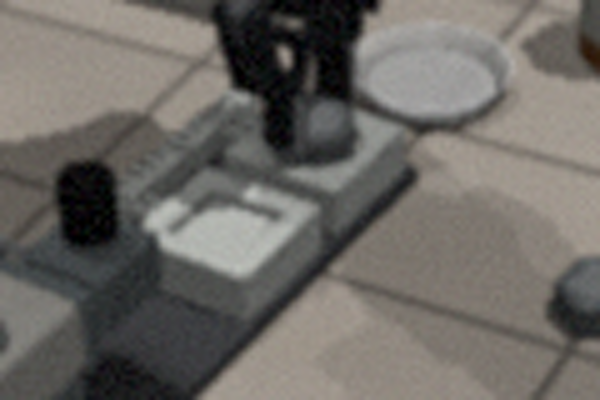

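```bash
python3 -m inch '[[0,0.001,0,0,0,0,-0.5],[0,0.001,0,0,0,0,-0.5],[0,0,0,0,0,0,-0.5]]' ; python3 st.py
```

```text
t: 12.8
position: [0.6298, -0.1583, 0.2132]
tool_rot: [0.012, -0.012, -0.707, 0.707]
force: [-0.3, -0.3, -0.9]
finger_gap: 0.0418
t 12.8 tcp [ 0.6298 -0.1583  0.2132] gp [ 0.6298 -0.1585  0.0585] x [-9.994e-01  3.520e-02 -1.000e-04] y [ 1.e-04 -1.e-03 -1.e+00] gap 0.0418 F [-0.3 -0.3 -0.9] q [-0.09  0.79  0.39  1.92 -0.55  0.54 -0.92]
```

Height matches the disc resting on the pocket floor (0.029). Releasing.

```bash
python3 -m inch '[[0,0,0,0,0,0,0.1],[0,0,0,0,0,0,0.4],[0,0,0,0,0,0,0.4],[0,-0.02,0,0,0,0,0.6],[0,-0.03,0,0,0,0,0.6],[0,-0.03,0,0,0,0,0.6],[0.02,-0.03,0,0,0,0,0.6],[0.03,-0.01,0,0,0,0,0.6],[0,0,0,0,0,0,0.6]]' ; python3 st.py
python3 - <<'E'
from h import *
im=vision.camera('wrist'); cv2.imwrite('pics/w13.png',im[:,:,::-1])
im=vision.camera('side'); cv2.imwrite('pics/s13.png',cv2.resize(im[160:240,220:340][:,:,::-1],None,fx=5,fy=5,interpolation=cv2.INTER_CUBIC))
E
```

```text
t: 13.7
position: [0.5787, -0.1565, 0.3357]
tool_rot: [0.013, -0.012, -0.707, 0.707]
force: [-0.0, -0.6, -1.1]
finger_gap: 0.0684
t 13.7 tcp [ 0.5787 -0.1565  0.3357] gp [ 0.5783 -0.1567  0.181 ] x [-0.9994  0.0351  0.0024] y [-0.0024 -0.0013 -1.    ] gap 0.0684 F [-0.  -0.6 -1.1] q [-0.18  0.59  0.52  1.98 -0.44  0.69 -0.98]
```

View pics/w13.png

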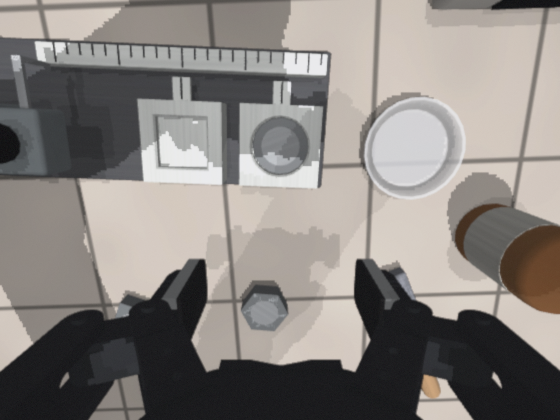

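View pics/s13.png

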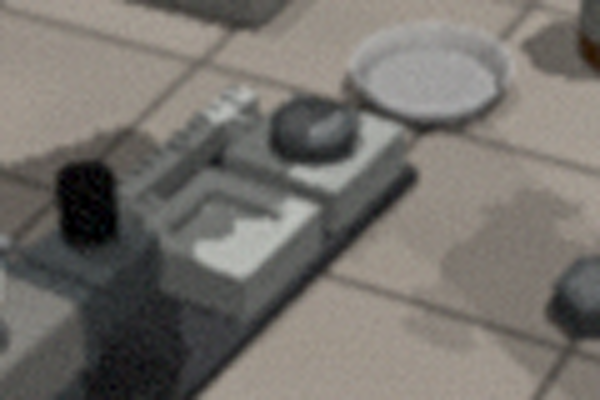

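```bash
python3 - <<'E'
from h import *
im=cv2.imread('pics/w13.png'); cv2.imwrite('pics/w13a.png',cv2.resize(im[75:195,225:335],None,fx=5,fy=5,interpolation=cv2.INTER_CUBIC))
im=vision.camera('side'); 
L=[]
s=vision.camera_info('side'); r=vision.regions_of('side','disc_center')
for x in r[:2]: print(x['conf'],np.round(x['box'],1))
im=vision.camera('scene'); cv2.imwrite('pics/sc13.png',cv2.resize(im[180:260,180:290][:,:,::-1],None,fx=6,fy=6,interpolation=cv2.INTER_CUBIC))
E
```

```text
0.73 [272.9 179.8 293.2 192.8]
```

View pics/w13a.png

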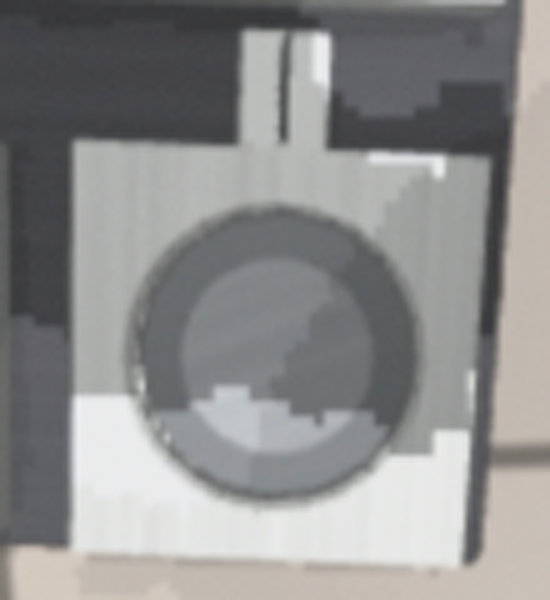

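View pics/sc13.png

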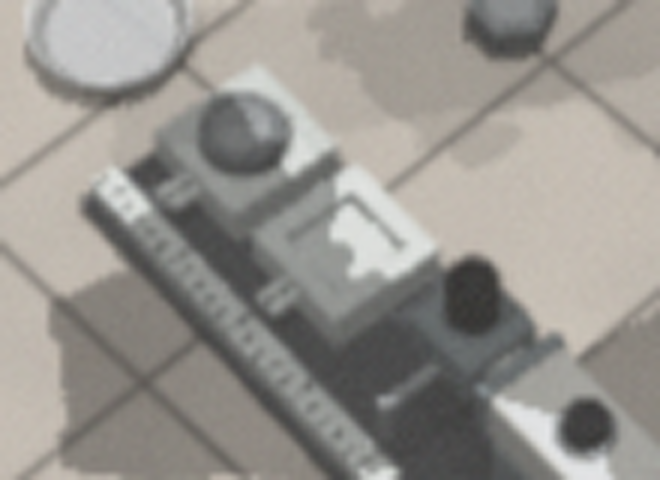

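The disc is seated: its rim is concentric with the pocket in w13a, and it sits flat and proud in the scene view. Next, the button.

```bash
python3 -m inch '[[-0.006,-0.01,-0.037,0,0,0,0],[-0.006,-0.01,-0.037,0,0,0,-0.5],[-0.006,0,-0.037,0,0,0,-1],[-0.006,0,-0.037,0,0,0,-1],[-0.006,0,-0.037,0,0,0,-1],[-0.006,0,-0.037,0,0,0,-1],[-0.006,0,-0.037,0,0,0,-1],[0,0,0,0,0,0,-1],[0,0,0,0,0,0,-1]]' 30; python3 st.py
python3 - <<'E'
from h import *
i=vision.camera_info('wrist');im=vision.camera('wrist'); cv2.imwrite('pics/w14.png',im[:,:,::-1])
for s in ['button_top','knob']:
  for x in vision.look_for('wrist',s)[:1]: print(s,np.round(x['box'],1),x['conf'])
E
```

```text
t: 14.85
position: [0.6403, 0.1129, 0.3442]
tool_rot: [0.015, -0.008, -0.704, 0.71]
force: [0.8, -0.6, -0.0]
finger_gap: -0.0002
t 14.85 tcp [0.6403 0.1129 0.3442] gp [0.6388 0.1116 0.1895] x [-0.9994  0.0328  0.0092] y [-0.0095 -0.008  -0.9999] gap -0.0002 F [ 0.8 -0.6 -0. ] q [-0.62  0.64  0.57  1.85 -0.46  0.79 -1.41]
button_top [280.6 193.4 311.6 226.2] 0.89
knob [363.6 131.5 443.7 243.8] 0.86
```

View pics/w14.png

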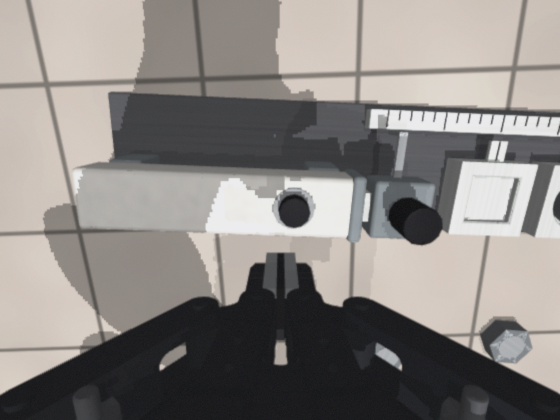

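```bash
python3 - <<'E'
from h import *
o=env.get_obs();M=Rn.from_quat(np.roll(o['tool_rot'],-1)).as_matrix();p=o['position']
i=vision.camera_info('wrist')
im=cv2.imread('pics/w14.png'); cv2.imwrite('pics/w14a.png',cv2.resize(im[170:260,260:460],None,fx=4,fy=4,interpolation=cv2.INTER_CUBIC))
tip=p+M[:,1]*.173
b=onz(i,(293.5,210.5),.102);k=onz(i,(422,225),.122)
print('tip',tip,'btn',b,'knob',k,np.linalg.norm((b-k)[:2]))
print('tip px',proj(i,tip))
for x in (b,k):
  d=x-tip; print((M.T@d).round(4))
E
```

```text
tip [0.63845148 0.1100146  0.17172626] btn [0.64861163 0.10072578 0.102     ] knob [0.64185932 0.02092542 0.122     ] 0.08008551774231122
tip px [281.57237061 270.82471808]
[-0.0111  0.0697  0.0084]
[-0.007   0.0504  0.0885]
```

View pics/w14a.png

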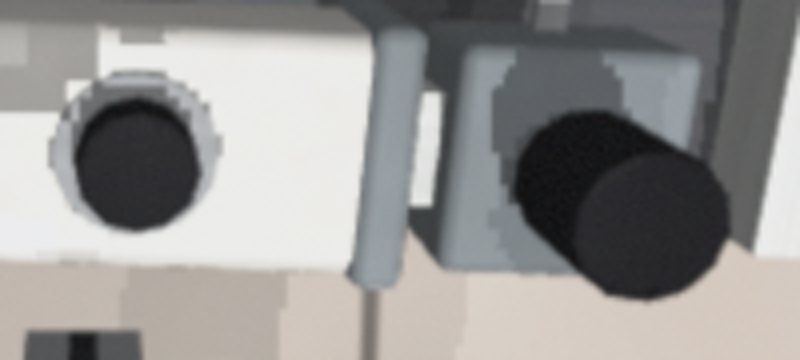

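```bash
python3 -m inch '[[-0.009,0,0.0105,-0.008,0,0.0095,-1],[0,0.02,0,0,0,0,-1],[0,0.02,0,0,0,0,-1],[0,0.015,0,0,0,0,-1],[0,0,0,0,0,0,-1],[0,0,0,0,0,0,-1]]'; python3 st.py
python3 - <<'E'
from h import *
i=vision.camera_info('wrist');im=vision.camera('wrist'); cv2.imwrite('pics/w15.png',im[:,:,::-1])
E
```

```text
t: 15.6
position: [0.6521, 0.0891, 0.2901]
tool_rot: [0.014, -0.019, -0.707, 0.707]
force: [0.3, 0.0, 0.5]
finger_gap: -0.0002
t 15.6 tcp [0.6521 0.0891 0.2901] gp [0.6532 0.0891 0.1354] x [-0.9989  0.0468 -0.0075] y [ 7.5e-03 -6.0e-04 -1.0e+00] gap -0.0002 F [0.3 0.  0.5] q [-0.54  0.71  0.51  1.88 -0.52  0.69 -1.34]
```

View pics/w15.png

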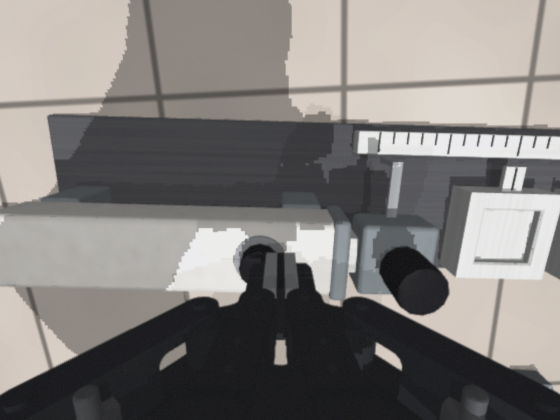

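```bash
python3 -m inch '[[0.004,0,-0.011,0,0,-0.0075,-1],[0,0,0,0,0,0,-1],[0,0.007,0,0,0,0,-1],[0,0,0,0,0,0,-1]]'; python3 st.py
python3 - <<'E'
from h import *
i=vision.camera_info('wrist');im=vision.camera('wrist'); cv2.imwrite('pics/w16.png',cv2.resize(im[180:340,180:420][:,:,::-1],None,fx=3,fy=3,interpolation=cv2.INTER_CUBIC))
E
```

```text
t: 16.05
position: [0.6486, 0.1023, 0.2849]
tool_rot: [-0.015, 0.017, 0.707, -0.706]
force: [0.2, -0.5, 0.4]
finger_gap: -0.0
t 16.05 tcp [0.6486 0.1023 0.2849] gp [0.649  0.1025 0.1302] x [-0.999   0.0453 -0.0025] y [ 0.0025  0.0012 -1.    ] gap -0.0 F [ 0.2 -0.5  0.4] q [-0.56  0.71  0.51  1.88 -0.53  0.68 -1.35]
```

View pics/w16.png

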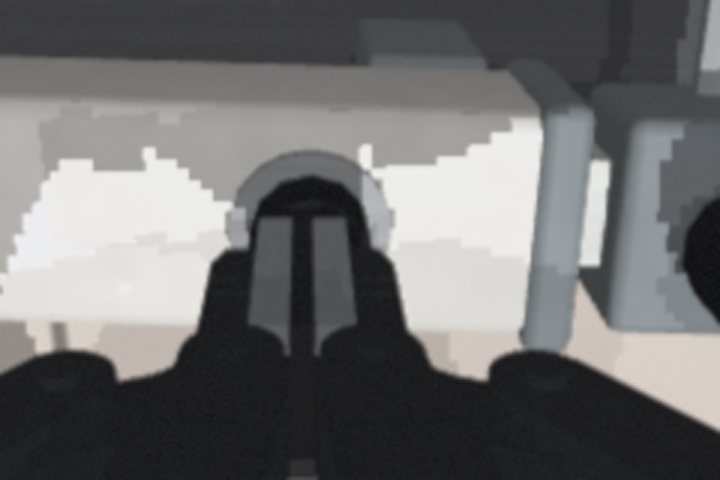

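```bash
python3 -m inch '[[0,0.006,0.001,0,0,0,-1],[0,0.005,0,0,0,0,-1],[0,0.003,0,0,0,0,-1]]'; python3 st.py; python3 -m inch '[[0,0.003,0,0,0,0,-1],[0,0.003,0,0,0,0,-1]]'; python3 st.py
```

```text
t: 16.4
position: [0.6491, 0.101, 0.2711]
tool_rot: [-0.015, 0.018, 0.707, -0.706]
force: [-0.9, 1.5, 4.9]
finger_gap: 0.0001
t 16.4 tcp [0.6491 0.101  0.2711] gp [0.6498 0.1012 0.1164] x [-0.999   0.0455 -0.0042] y [ 0.0043  0.0015 -1.    ] gap 0.0001 F [-0.9  1.5  4.9] q [-0.55  0.73  0.49  1.89 -0.54  0.65 -1.34]
t: 16.6
position: [0.6496, 0.1013, 0.2664]
tool_rot: [-0.014, 0.018, 0.708, -0.706]
force: [-10.5, 3.9, 44.8]
finger_gap: -0.0001
t 16.6 tcp [0.6496 0.1013 0.2664] gp [0.6504 0.1019 0.1117] x [-0.999   0.0455 -0.0052] y [ 0.0053  0.0037 -1.    ] gap -0.0001 F [-10.5   3.9  44.8] q [-0.54  0.74  0.48  1.89 -0.55  0.65 -1.33]
```

Button bottomed out: the force jumped from 5 N to 45 N at the expected depth. Moving up and over to the knob.

```bash
python3 -m inch '[[0,-0.02,0,0,0,0,-1],[0,-0.03,0,0,0,0,1],[0,0,0,0,0,0,1],[0.002,0,0.03,0,0,0,1],[0.001,0,0.03,0,0,0,1],[0,0,0.01,0,0,0,1],[0,0,0,0,0,0,1],[0,0,0,0,0,0,1]]'; python3 st.py
python3 - <<'E'
from h import *
i=vision.camera_info('wrist');im=vision.camera('wrist'); cv2.imwrite('pics/w17.png',im[:,:,::-1])
E
```

```text
t: 17.4
position: [0.6433, 0.0312, 0.315]
tool_rot: [-0.014, 0.017, 0.709, -0.705]
force: [0.4, 0.5, -0.7]
finger_gap: 0.0855
t 17.4 tcp [0.6433 0.0312 0.315 ] gp [0.6439 0.0319 0.1603] x [-0.999   0.0435 -0.0042] y [ 0.0044  0.0044 -1.    ] gap 0.0855 F [ 0.4  0.5 -0.7] q [-0.47  0.66  0.52  1.89 -0.5   0.71 -1.27]
```

View pics/w17.png

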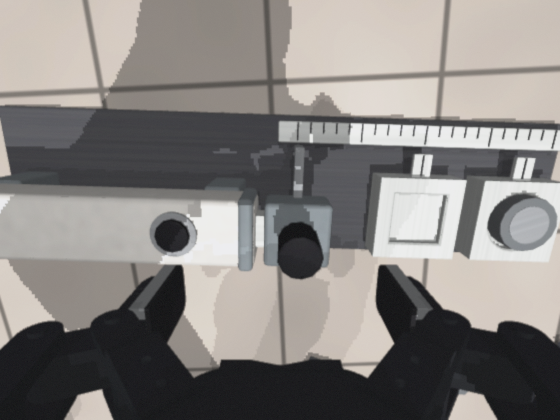

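```bash
python3 - <<'E'
from h import *
o=env.get_obs();M=Rn.from_quat(np.roll(o['tool_rot'],-1)).as_matrix();p=o['position']
i=vision.camera_info('wrist')
k=onz(i,(301,261.5),.122); print(k,(M.T@(k-p)).round(4))
E
python3 -m inch '[[0.0015,0,0.011,-0.004,0,-0.004,1],[0,0.015,0,0,0,0,1],[0,0.015,0,0,0,0,1],[0,0.01,0,0,0,0,1],[0,0,0,0,0,0,1]]'; python3 st.py
python3 - <<'E'
from h import *
i=vision.camera_info('wrist');im=vision.camera('wrist'); cv2.imwrite('pics/w18.png',im[:,:,::-1])
E
```

```text
[0.639559   0.02178467 0.122     ] [0.0041 0.1928 0.0107]
t: 17.95
position: [0.6411, 0.024, 0.2697]
tool_rot: [-0.014, 0.013, 0.711, -0.703]
force: [-0.5, 1.0, -0.3]
finger_gap: 0.0855
t 17.95 tcp [0.6411 0.024  0.2697] gp [0.6408 0.0255 0.115 ] x [-0.9993  0.0382  0.0022] y [-0.0018  0.01   -0.9999] gap 0.0855 F [-0.5  1.  -0.3] q [-0.42  0.71  0.47  1.92 -0.54  0.63 -1.21]
```

View pics/w18.png

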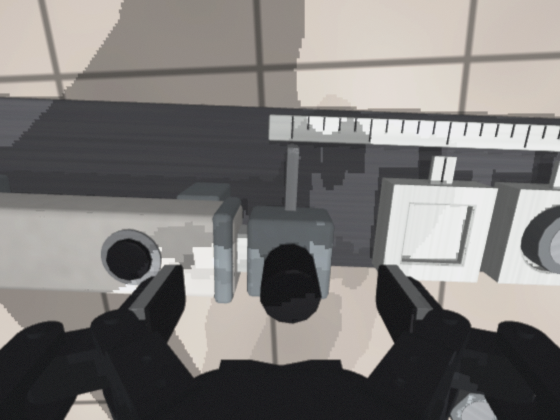

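```bash
python3 -m inch '[[0.0005,-0.002,0.0025,0.01,0,0,0.6],[0,0,0,0,0,0,0],[0,0,0,0,0,0,-0.5],[0,0,0,0,0,0,-1],[0,0,0,0,0,0,-1],[0,0,0,0,0,0,-1],[0,0,0,0,0,0,-1]]' 50; python3 st.py
python3 - <<'E'
from h import *
i=vision.camera_info('wrist');im=vision.camera('wrist'); cv2.imwrite('pics/w19.png',im[:,:,::-1])
E
```

```text
t: 18.7
position: [0.641, 0.0215, 0.2736]
tool_rot: [0.013, -0.013, -0.707, 0.707]
force: [0.8, 0.2, -1.6]
finger_gap: 0.0244
t 18.7 tcp [0.641  0.0215 0.2736] gp [0.641  0.0214 0.1189] x [-9.993e-01  3.800e-02 -1.000e-04] y [ 1.e-04 -6.e-04 -1.e+00] gap 0.0244 F [ 0.8  0.2 -1.6] q [-0.43  0.71  0.48  1.92 -0.53  0.64 -1.22]
```

View pics/w19.png

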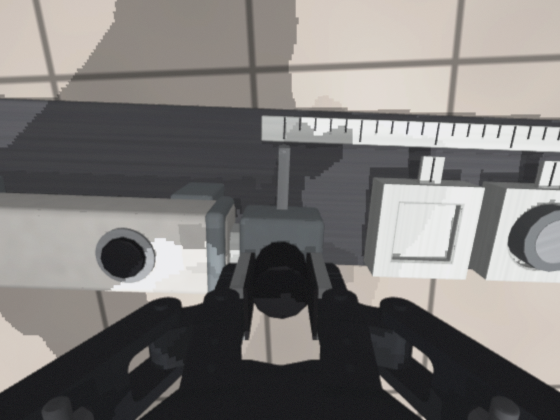

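Knob gripped. Now drawing the arm out; about 0.18 m to go.

```bash
python3 -m inch '[[0.0003,0,0.01,0,0,0,-1],[0.0007,0,0.02,0,0,0,-1],[0.0007,0,0.02,0,0,0,-1]]'; python3 st.py;  python3 -m inch '[[0.0007,0,0.02,0,0,0,-1],[0.0007,0,0.02,0,0,0,-1],[0.0007,0,0.02,0,0,0,-1],[0.0007,0,0.02,0,0,0,-1],[0.0003,0,0.01,0,0,0,-1]]'; python3 st.py
python3 - <<'E'
from h import *
i=vision.camera_info('wrist');im=vision.camera('wrist'); cv2.imwrite('pics/w20.png',im[:,:,::-1])
E
```

```text
t: 19.05
position: [0.638, -0.0221, 0.2736]
tool_rot: [-0.011, 0.01, 0.71, -0.704]
force: [-0.4, 6.7, 2.7]
finger_gap: 0.0247
t 19.05 tcp [ 0.638  -0.0221  0.2736] gp [ 0.6378 -0.0208  0.1189] x [-0.9996  0.0295  0.0014] y [-0.0012  0.0081 -1.    ] gap 0.0247 F [-0.4  6.7  2.7] q [-0.35  0.7   0.46  1.93 -0.52  0.63 -1.15]
t: 19.55
position: [0.6322, -0.1075, 0.2735]
tool_rot: [-0.01, 0.007, 0.715, -0.699]
force: [-0.7, 7.5, 4.2]
finger_gap: 0.0242
t 19.55 tcp [ 0.6322 -0.1075  0.2735] gp [ 0.6316 -0.1039  0.1189] x [-0.9997  0.0239  0.0042] y [-0.0037  0.0235 -0.9997] gap 0.0242 F [-0.7  7.5  4.2] q [-0.19  0.7   0.44  1.92 -0.51  0.64 -1.02]
```

View pics/w20.png

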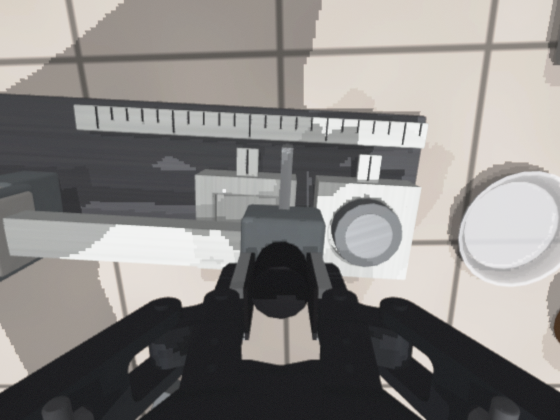

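```bash
python3 -m inch '[[0.001,0,0.015,0.008,0,0,-1],[0.001,0,0.015,0.008,0,0,-1],[0.0005,0,0.01,0.006,0,0,-1],[0,0,0,0,0,0,-1]]'; python3 st.py
python3 - <<'E'
from h import *
i=vision.camera_info('wrist');im=vision.camera('wrist'); cv2.imwrite('pics/w21.png',im[:,:,::-1])
cv2.imwrite('pics/w21a.png',cv2.resize(im[90:250,200:440][:,:,::-1],None,fx=3.2,fy=3.2,interpolation=cv2.INTER_CUBIC))
E
```

```text
t: 20.0
position: [0.63, -0.142, 0.2734]
tool_rot: [-0.007, 0.004, 0.712, -0.702]
force: [0.5, 6.6, 1.1]
finger_gap: 0.0242
t 20.0 tcp [ 0.63   -0.142   0.2734] gp [ 0.6293 -0.1398  0.1187] x [-0.9999  0.016   0.0051] y [-0.0049  0.0137 -0.9999] gap 0.0242 F [0.5 6.6 1.1] q [-0.14  0.71  0.44  1.91 -0.5   0.65 -0.97]
```

View pics/w21a.png

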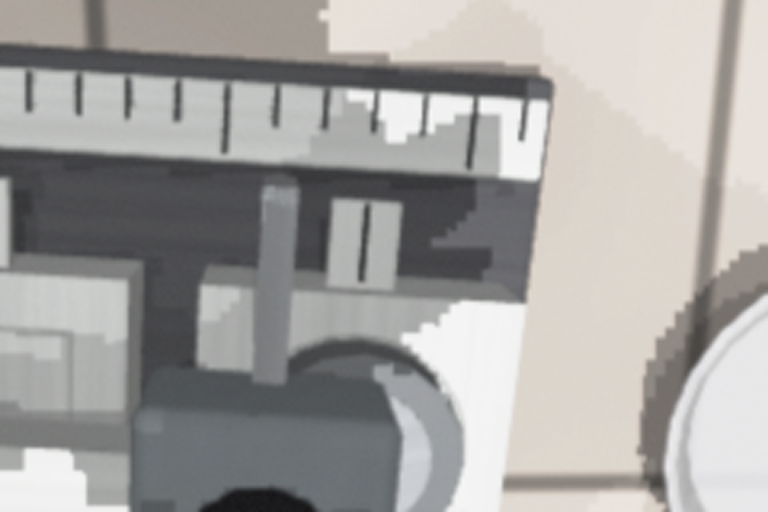

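```bash
python3 -m inch '[[0.0006,0,0.010,0.008,0,0.004,-1],[0.0004,0,0.006,0.006,0,0,-1],[0,0,0,0,0,0,-1],[0,0,0,0,0,0,-1]]'; python3 st.py
python3 - <<'E'
from h import *
i=vision.camera_info('wrist');im=vision.camera('wrist'); cv2.imwrite('pics/w22.png',im[:,:,::-1])
cv2.imwrite('pics/w22a.png',cv2.resize(im[90:210,220:370][:,:,::-1],None,fx=4.9,fy=4.9,interpolation=cv2.INTER_CUBIC))
E
```

```text
t: 20.45
position: [0.6294, -0.149, 0.2733]
tool_rot: [-0.004, 0.001, 0.712, -0.702]
force: [-0.5, 7.2, 1.7]
finger_gap: 0.0244
t 20.45 tcp [ 0.6294 -0.149   0.2733] gp [ 0.6287 -0.1468  0.1187] x [-1.      0.008   0.0046] y [-0.0045  0.0147 -0.9999] gap 0.0244 F [-0.5  7.2  1.7] q [-0.13  0.71  0.43  1.9  -0.49  0.65 -0.96]
```

View pics/w22a.png

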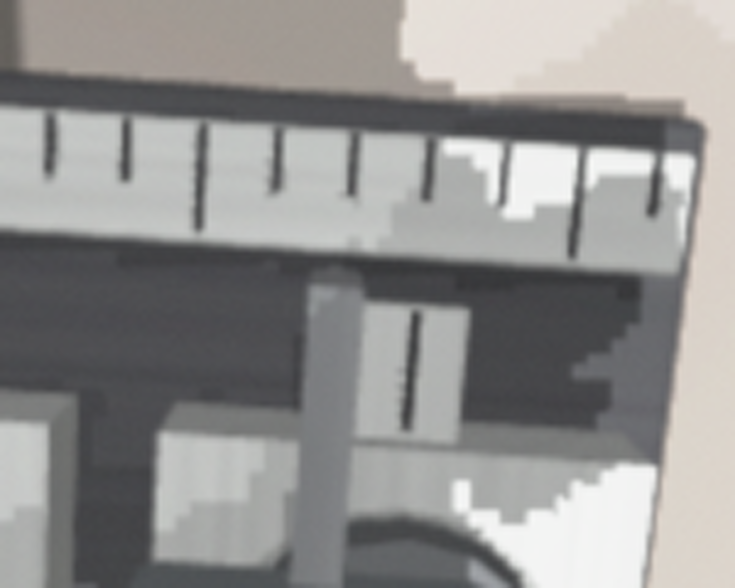

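```bash
python3 -m inch '[[0.0006,0,0.008,0.006,0,0.004,-1],[0.0002,0,0.005,0.004,0,0,-1],[0,0,0.003,0.002,0,0,-1]]'; python3 st.py
python3 - <<'E'
from h import *
im=vision.camera('wrist');im=vision.camera('wrist');im=vision.camera('wrist');im=vision.camera('wrist'); cv2.imwrite('pics/w23.png',im[:,:,::-1])
cv2.imwrite('pics/w23a.png',cv2.resize(im[90:210,220:370][:,:,::-1],None,fx=4.9,fy=4.9,interpolation=cv2.INTER_CUBIC))
E
python3 st.py
```

```text
t: 20.8
position: [0.6287, -0.1579, 0.2733]
tool_rot: [-0.002, -0.0, 0.712, -0.702]
force: [-1.0, 7.8, 2.5]
finger_gap: 0.0243
t 20.8 tcp [ 0.6287 -0.1579  0.2733] gp [ 0.6281 -0.1556  0.1186] x [-1.      0.0027  0.0041] y [-0.0041  0.0149 -0.9999] gap 0.0243 F [-1.   7.8  2.5] q [-0.11  0.71  0.43  1.9  -0.49  0.65 -0.94]
t 21.0 tcp [ 0.6287 -0.158   0.2733] gp [ 0.6281 -0.1557  0.1186] x [-1.      0.0029  0.0041] y [-0.004   0.0147 -0.9999] gap 0.0243 F [-0.9  8.2  3.9] q [-0.11  0.71  0.43  1.9  -0.49  0.65 -0.94]
```

View pics/w23a.png

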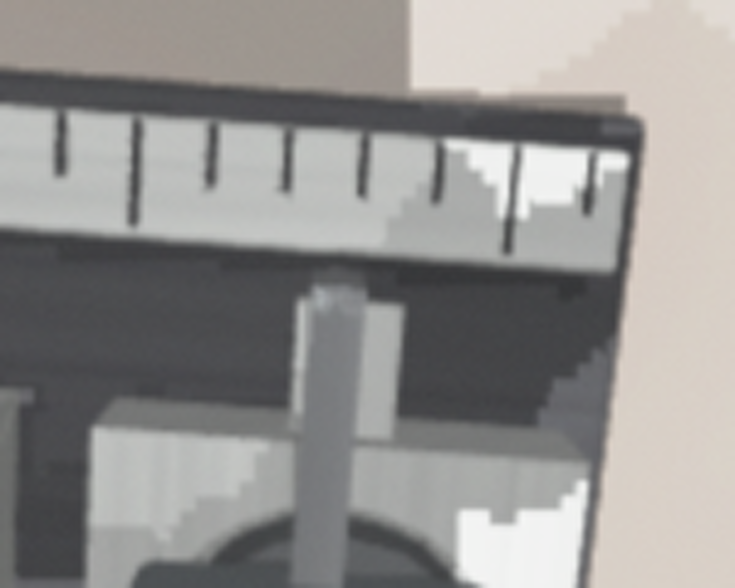

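```bash
python3 -m inch '[[0,0,0.005,0.002,0,0,-1]]'; python3 - <<'E'
from h import *
im=vision.camera('wrist');im=vision.camera('wrist');im=vision.camera('wrist');im=vision.camera('wrist'); cv2.imwrite('pics/w24.png',im[:,:,::-1])
cv2.imwrite('pics/w24a.png',cv2.resize(im[90:210,220:370][:,:,::-1],None,fx=4.9,fy=4.9,interpolation=cv2.INTER_CUBIC))
E
python3 st.py
```

```text
t: 21.1
position: [0.6287, -0.1605, 0.2733]
tool_rot: [-0.002, -0.001, 0.713, -0.701]
force: [-2.1, 8.8, 4.4]
finger_gap: 0.0243
t 21.3 tcp [ 0.6286 -0.1612  0.2733] gp [ 0.6279 -0.1587  0.1186] x [-1.      0.002   0.0051] y [-0.005   0.0161 -0.9999] gap 0.0241 F [-2.3  8.5  3.8] q [-0.1   0.71  0.43  1.9  -0.49  0.65 -0.94]
```

View pics/w24a.png

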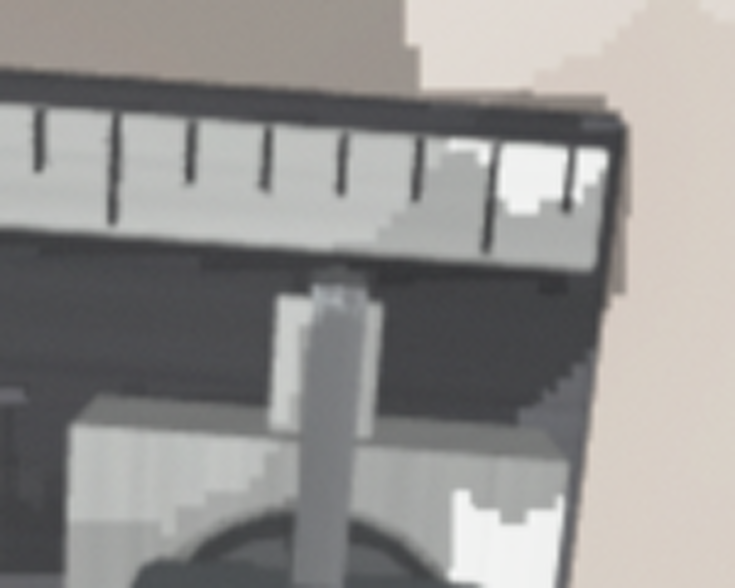

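```bash
python3 - <<'E'
from h import *
im=vision.camera('side'); cv2.imwrite('pics/s24.png',cv2.resize(im[150:260,190:330][:,:,::-1],None,fx=5,fy=5,interpolation=cv2.INTER_CUBIC))
im=vision.camera('scene'); cv2.imwrite('pics/sc24.png',cv2.resize(im[170:270,180:300][:,:,::-1],None,fx=6,fy=6,interpolation=cv2.INTER_CUBIC))
E
python3 st.py
```

```text
t 21.4 tcp [ 0.6286 -0.1611  0.2733] gp [ 0.6279 -0.1586  0.1186] x [-1.      0.0019  0.0051] y [-0.005   0.0161 -0.9999] gap 0.0243 F [-1.7  6.9  4.9] q [-0.1   0.71  0.43  1.9  -0.49  0.65 -0.94]
```

View pics/s24.png

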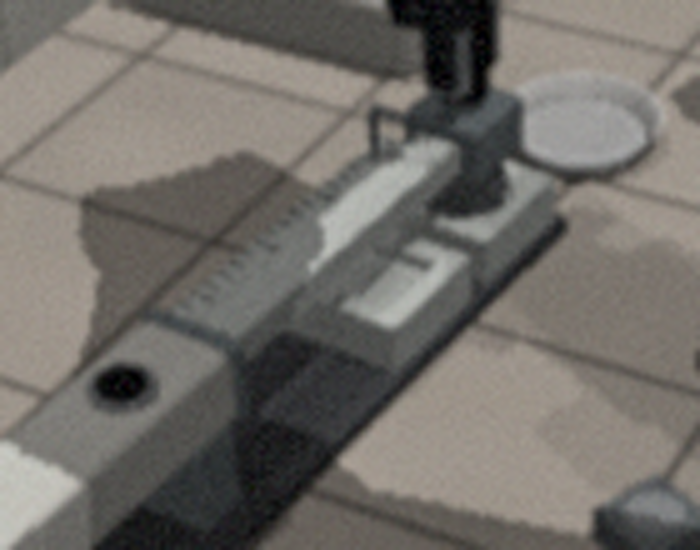

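View pics/sc24.png

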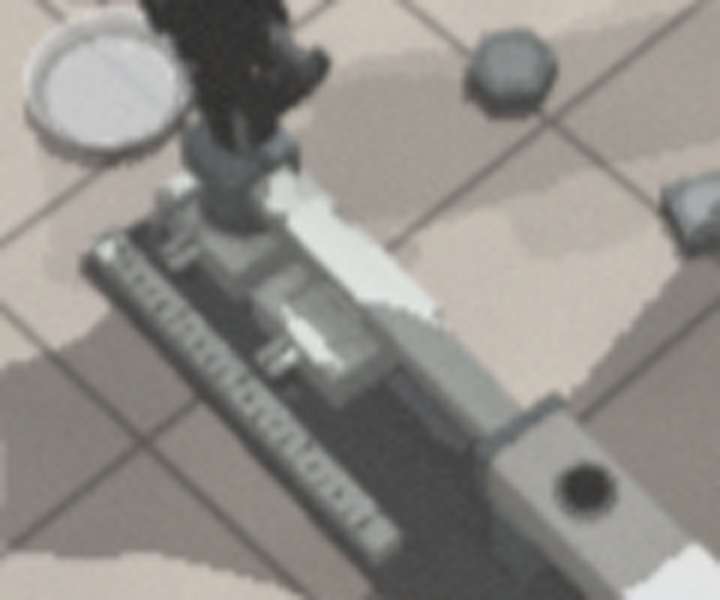

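View pics/w24.png

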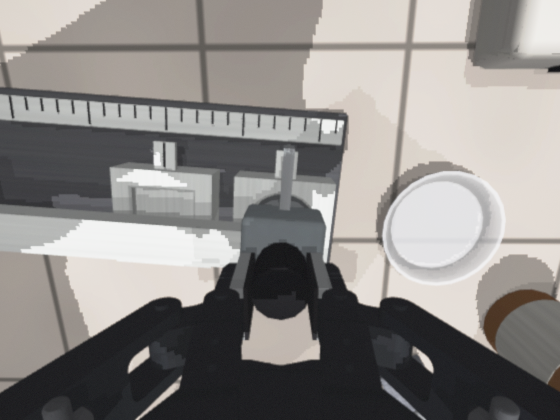

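```bash
python3 - <<'E'
from workcell import env
print(env.sign_off())
E
python3 st.py
```

```text
the job is handed in; nothing more can be done
None
the job is handed in; nothing more can be done
```

I did all the steps and handed the job in. The disc is in the round nest, the lock button is pushed in, and the gripper is holding the arm out at the round nest's index line. The sign-off reports no verdict.

- **Disc:** After I let go, the wrist picture showed it concentric with the pocket. It had been set down at the pocket-floor height of 0.029 m. The head covers it at the end, so I couldn't check its seating directly after drawing the arm out.
- **Lock button:** It bottomed out, with the push force jumping from about 5 N to 45 N at the expected depth. Later pictures show it staying in.
- **Pointer:** In the last wrist picture it looked about 1 mm past the index line. The bar visible there is higher than the line, and correcting for that brings the offset to about 0–0.7 mm. The arm's own position reading gives about 0.7 mm past, also within the 4 mm allowed. The hold was steady, changing by about 0.1 mm over the final pictures, with roughly 7–9 N at the wrist against the spring.
- **Disagreement:** My wrist-camera views of the nest differed by about 2–3 mm, within reach of the calibration error. I placed the disc using relative positions in one picture for this reason.
- **Other items:** I didn't measure the other specimens and bystanders again. Nothing touched them, and those visible in the last pictures looked in place.

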